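Scoop bearing balls out of a jar and blow them clean

ROBOT

A 7-joint arm with a two-finger parallel gripper is mounted at the origin on the work surface. World frame = base frame: x ahead of the robot, y to its left, z up, the work surface at z = 0. Lengths are in m, angles in degrees, forces in N, time in s.
With the tool pointing down it reaches from about 0.4 to 0.75 m from the base axis. Payload 19.5 kg.
Tool frame: the origin (TCP) lies midway between the tips of the shut fingers; the grasp point (between the pads) lies 19 mm behind it (arm.tcp_to_grasp is the distance from the TCP to the grasp point, in m); z points along the fingers, x is the direction in which the jaws open and shut, and the axes are right-handed (so a half turn about z gives the same grasp; the last joint's range is limited). The gripper opens to 85 mm and grips with 20 to 120 N. Pads are 22 mm wide; open, the fingers measure 114 mm over their backs; the gripper's body (76 mm by 85 mm) begins 54 mm behind the grasp point. The pads swing forward as they close: fully open they stand 13 mm farther back than shut.
Start: joints at [68.486, 40.479, -1.581, 85.061, 1.261, 54.483, -4.326], TCP at [0.188, -0.543, 0.231] pointing down, gripper open.
Joint ranges: [-155.06, 155.06], [-18.47, 123.98], [-90, 86.84], [0, 140.48], [-83.41, 263.41], [0, 116], [-161.91, 161.91]. Speed limits (degrees/s): [108.29, 108.29, 147.25, 147.25, 172.46, 172.46, 172.46].

INTERFACE

Orientations are given as a 3x3 rotation matrix whose columns are the frame's x, y, z axes.
In Python, from workcell import arm, vision gives the robot as it stands. Calls block until the motion is done:
- arm.goto(position, orientation): joint-space move of the TCP to a pose.
- arm.move_linear(position, velocity=0.15, orientation=None): straight line of the TCP; orientation=None keeps the orientation; velocity is the mean speed in m/s.
- arm.set_joints(angles): joint-space move.
- arm.set_gripper(opening, strength=None): finger opening in m; strength is the grip in N (None keeps the last); returns when the fingers have stopped.
- arm.hold(seconds).
- arm.solve_ik(position, orientation): joint angles nearest the present ones, or None.
- vision.snapshot(name): name is "scene" or "top" or "wrist"; returns a dict with "pixels" (400x640x3 uint8, red, green, blue), "fov_y" (degrees; the focal length in pixels is half the picture's height over the tangent of half this angle, whatever the lens; pixels are square), "cx", "cy" (the principal point, pixels), "origin" and "rotation" of the camera in the world; the wrist camera has in their place "T_tool_cam" (4x4, takes a point from camera to tool coordinates, whose origin is the TCP and whose axes are the tool frame's). Camera axes: x right, y down, z forward; pixel columns grow to the right and rows downward; lengths in m; the calibration is good to about 2 mm. A picture is of the moment at which its call begins: read the wrist's pose just before it. There is no depth.
A pose or a line that the arm cannot do raises arm.MotionError and nothing moves.
- arm.close_job(): hands the job in, once; it reports no verdict.
Readings, each from a call of its own:
- arm.read_time_s(): time.
- arm.read_joints(): joint angles.
- arm.read_qvel(): joint speeds.
- arm.read_effort(): joint torques, N m.
- arm.read_eef_pos(): TCP position.
- arm.read_eef_rot(): TCP orientation.
- arm.read_contact_force(): force on the tool from outside, world axes, zero at the start.
- arm.read_wrist_torque(): the same for the moment, N m.
- arm.read_grip_width(): finger opening in m.
Only numpy, scipy, OpenCV 4.12 (cv2) and the standard library are available. Lean on these libraries where they do the work, as an engineer would, in place of code of your own. Each camera call takes 0.05 s, during which the arm holds its last target. There are 200 camera calls.

TASK

Use the scoop to bring every bearing ball out of the jar into the round steel dish, without touching the balls with the fingers, and stand the scoop back in its cup, bowl down. Slide the dish onto the round white-edged mark in front of the air gun's nozzle; when all the balls are in the dish and it is on the mark, squeeze the gun's trigger fully for about a second and let it go. Leave the other things on the bench where they are.

Things in the scene. Friction and masses are not known exactly. Their poses are not given: they have to be found in the camera images.
- jar: Fixed clear oblong parts jar, outside 128 (x) x 68 (y) x 90 mm high; inside 120 x 60 mm. Origin: centre of its underside. Its white inner floor slopes 12 degrees down to the +x end (6 mm above the bench at the +x wall, 31.5 mm at the -x wall), so the balls gather there. Upright panes cut off the two +x corners at 45 degrees, leaving a flat end wall 30 mm wide.
- jar_mouth (a point): Centre of the jar's mouth, level with its top (90 mm up). The mouth is shorter than the inside: 86 mm along the jar's x (x -48 to +38 of the jar) by 60 mm along y, in a black-edged shoulder 6 mm thick, clear at the +x end.
- scoop: Hand scoop, 100 g, standing in its cup. Origin: centre of the bowl's underside; +x to the open nose, z up. Bowl 44 long (x), 50 wide, 2 mm thick, walls 20 mm (sides) and 22 mm (back) high; sides end at x 0, floor 28 mm wide from x +9 to the nose. Black handle 14 (y) x 10 mm, 140 mm long, starts at the back wall (x -21, z 16) and leans back 30 degrees from z towards -x.
- scoop_nose (a point): Middle of the scoop's front lip, underside.
- scoop_grip (a point): On the handle's axis, 105 mm up the handle (x -73.5, z 107 mm of the scoop).
- holder: Fixed square dark steel cup for the scoop, open on top, 70 (x) x 70 (y) x 42 mm high, walls and floor 4 mm. Its -x wall has a slot 28 mm wide, from 14 mm up to the top, through which the handle of the scoop leans out. Origin: centre of its underside. The scoop's nose points to its +x.
- dish: Loose round steel parts dish (about 350 g), 112 mm across the foot and 116 mm across the rim, 30 mm high, wall 3 mm, floor 4 mm thick. Origin: centre of its underside. On its -x side stands a black grip fin 12 mm thick (y), 30 mm long (x -56.5 to -86.5) and 42 mm high.
- gun: Fixed air gun clamped grip-up on a steel bench plate 130 x 110 mm. Origin: underside of the plate, below the grip; +x is the way the nozzle points. The grey grip stands up from z 81 to 186 mm, 26 mm (x) by 24 mm (y). The barrel lies along x at z 74 mm and the nozzle ends at x 100 mm.
- gun_grip (a point): Centre of the gun's grip, 150 mm above the bench.
- trigger_pad (a point): Outer (+x) face of the trigger, 150 mm above the bench, 34 mm ahead of the grip's centre at rest. The trigger is a steel blade 18 mm wide (y), 8 mm thick, in front of the grip, hinged at its lower end (30 mm ahead of the grip's centre, 90 mm up), reaching 168 mm up.
- trigger (a joint): Angle of the trigger: 0 at rest, grows as it is squeezed towards the grip, 0.2 fully squeezed (the pad moves 12 mm); sprung, about 3 N at the pad to start and 10 N fully in; returns by itself.
- dish_mark (a point): Centre of the flat round mark on the bench (dark, with a white edge, 120 mm across), 170 mm ahead of the gun's grip: the dish belongs on it.
- ball0: Steel bearing ball, 18 mm across, 24 g; origin at its centre. Starts in the jar; rolls easily; ball0 and ball1 are always there, the others not always.
- ball1: Steel bearing ball, 18 mm across, 24 g; origin at its centre. Starts in the jar; rolls easily; ball0 and ball1 are always there, the others not always.
- ball2: Steel bearing ball, 18 mm across, 24 g; origin at its centre. Starts in the jar; rolls easily; ball0 and ball1 are always there, the others not always.
- ball3: Steel bearing ball, 18 mm across, 24 g; origin at its centre. Starts in the jar; rolls easily; ball0 and ball1 are always there, the others not always.
- ball4: Steel bearing ball, 18 mm across, 24 g; origin at its centre. Starts in the jar; rolls easily; ball0 and ball1 are always there, the others not always.
- spray_can: Loose closed dark can 54 mm across, 150 mm high; origin under its centre. Not to be disturbed.
- tape_roll: Loose roll 90 mm across, 25 mm high; origin under its centre. Not to be disturbed.
- wrench: Loose steel wrench lying flat; origin under its middle. Not to be disturbed.
- part_box: Loose cardboard box 90 x 130 x 60 mm high; origin under its centre. Not to be disturbed.
Things that resemble listed ones, but are neither listed nor needed, are in the scene too. What is shaped like the holder but blue or orange is not meant.

How it is judged (in metres and radians):
On the way, in this order (a step that is already met when the one before it is completed fails the run):
1. all the balls are in the dish and the dish is on the mark (horizontal distance between each of ball0, ball1, ball2, ball3, ball4 and dish below 0.052 m and z of ball0 in the frame of dish between 0 and 0.036 m and z of ball1 in the frame of dish between 0 and 0.036 m and z of ball2 in the frame of dish between 0 and 0.036 m and z of ball3 in the frame of dish between 0 and 0.036 m and z of ball4 in the frame of dish between 0 and 0.036 m and horizontal distance between dish and dish_mark below 0.025 m and angle between dish's own z axis and vertical below 0.1 rad), for 0.3 s.
2. the trigger is squeezed fully for half a second with the loaded dish on the mark (all of step 1 and value of joint trigger above 0.15 rad), for 0.5 s.
3. the trigger is let go (value of joint trigger below 0.04 rad), for 0.2 s.
At the end, for the whole second after the job is handed in: Every ball lies in the dish; the dish stands flat with its centre within 25 mm of the mark's centre; the scoop stands bowl down in its cup (within 20 mm of its centre, tilted less than 0.2 rad); the trigger is back at rest; all is still (all of step 1 and horizontal distance between scoop and holder below 0.02 m and height (world z) of scoop below 0.014 m and angle between scoop's own z axis and vertical below 0.2 rad and value of joint trigger below 0.04 rad and linear speed of each of dish, scoop below 0.02 m/s); the robot touches nothing.
It fails at once if a finger presses a ball (contact force between the fingers and ball0 above 1 N or contact force between the fingers and ball1 above 1 N or contact force between the fingers and ball2 above 1 N or contact force between the fingers and ball3 above 1 N or contact force between the fingers and ball4 above 1 N).
It fails at once if a bystander object is moved more than 30 mm (distance of any of spray_can, tape_roll, wrench, part_box from where it was at the start of the episode above 0.03 m).
Of ball2, ball3, ball4 only 1 to 3 are there at a start; the rules pass over those that are not, and their reading is None.
At some moment in a run one of dish may be knocked a few centimetres aside while the robot is not near it.
It also fails if it takes over 210 s, if anything falls off the work surface, if the arm or the gripper's body presses on something with over 40 N, if the wrist force passes 120 N, or if a joint passes its speed limit or range.

## Working session

There is one attempt and no reset: what is moved stays moved. The work goes in short steps, each a Python script; the robot and the scene stay as the last script left them, time stands still between calls to the robot, and variables do not carry over. Pictures are saved under pics/ and viewed, about 12 in all and at most 16, crops included, and the job is handed in when it is done.

```bash
ls; mkdir -p pics
python3 - <<'E'
from workcell import arm, vision
import cv2,pickle
for n in ("scene","top"):
    s=vision.snapshot(n); cv2.imwrite(f"pics/{n}0.png",s["pixels"][:,:,::-1]); pickle.dump(s,open(f"{n}0.pkl","wb"))
    print(n,s["fov_y"],s["cx"],s["cy"],s["origin"],s["rotation"])
E
```

```text
pics
scene 48.68344082341692 314.8998064430549 205.46362452434806 [ 1.40237718 -0.11234508  1.0750505 ] [[ 1.79028362e-01  7.54404527e-01 -6.31524074e-01]
 [ 9.83843903e-01 -1.37186105e-01  1.15026722e-01]
 [ 1.40352124e-04 -6.41914155e-01 -7.66776498e-01]]
top 44.35131215458472 318.09340622874043 196.349492100054 [0.25640393 0.03099403 1.67302343] [[-0.02816445 -0.97743858  0.20933368]
 [-0.99959449  0.02841918 -0.00179152]
 [-0.00419799 -0.20929925 -0.97784263]]
```

View pics/scene0.png

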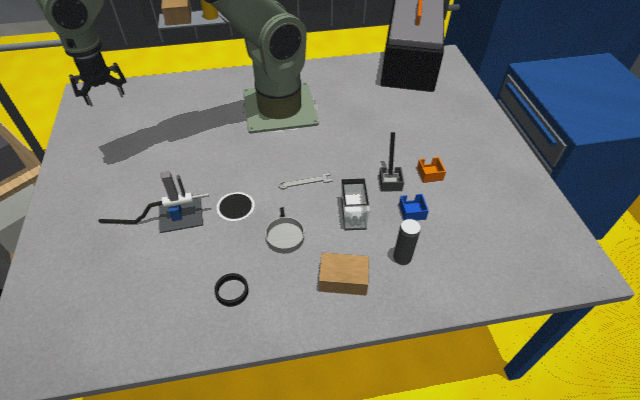

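View pics/top0.png

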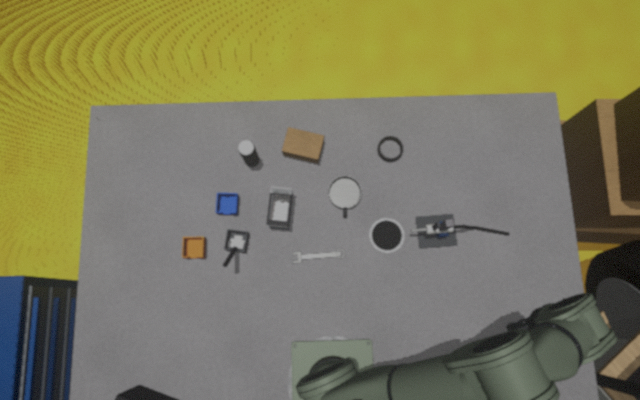

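The scene view shows jar (355,203), dark cup with scoop (391,178), blue (413,206) and orange (431,168) lookalike cups, dish (285,233), mark (236,206) and gun (178,205). The top view shows the same: jar (281,208), dark cup (237,241), dish (345,193), fin (345,212), mark (387,236), gun (436,230). The dark cup is the holder, since it holds the scoop and is neither blue nor orange. I'll get rough positions and then look with the wrist camera.

```bash
cat > h.py <<'E'
import numpy as np, cv2, pickle
from workcell import arm, vision
def cam(s):
    f=200/np.tan(np.radians(s["fov_y"]/2)); return f
def snap(name,file=None):
    p,R=np.array(arm.read_eef_pos()),np.array(arm.read_eef_rot())
    s=vision.snapshot(name)
    if "T_tool_cam" in s:
        T=np.array(s["T_tool_cam"]); s["rotation"]=R@T[:3,:3]; s["origin"]=p+R@T[:3,3]
    if file: cv2.imwrite(f"pics/{file}.png",s["pixels"][:,:,::-1]); pickle.dump(s,open(f"{file}.pkl","wb"))
    return s
def px2w(s,u,v,z=0):
    d=s["rotation"]@np.array([(u-s["cx"])/cam(s),(v-s["cy"])/cam(s),1]); o=np.array(s["origin"])
    return o+d*(z-o[2])/d[2]
def w2px(s,P):
    q=(np.atleast_2d(P)-s["origin"])@s["rotation"]; return q[:,:2]/q[:,2:]*cam(s)+[s["cx"],s["cy"]]
def ld(n): return pickle.load(open(n+".pkl","rb"))
def down(yaw):  # tool z down, jaw axis (tool x) at yaw deg in world
    c,s=np.cos(np.radians(yaw)),np.sin(np.radians(yaw)); return np.array([[c,s,0],[s,-c,0],[0,0,-1.]])
E
python3 - <<'E'
from h import *
t=ld("top0");s=ld("scene0")
for n,u,v,z in [("jartop-x L",268,229,.09),("jartop-x R",292,229,.09),("cup",237,241,.03),("dish",345,193,.03),("fin",345,212,.042),("mark",387,236,0),("nozzle",411,235,.074),("gunplate",436,231,0),("can",249,155,0),("wr1",296,258,0),("wr2",340,255,0)]: print(n,px2w(t,u,v,z).round(3))
for n,u,v,z in [("cup",391,180,.03),("dish",285,233,.03),("mark",236,206,0),("jar",355,190,.09),("handletop",392,133,.16)]: print(n,px2w(s,u,v,z).round(3))
w=vision.snapshot("wrist"); print(w["fov_y"],w["cx"],w["cy"],np.array(w["T_tool_cam"]).round(3))
for P,y in [([.45,.2,.35],0),([.45,.2,.35],90),([.45,-.1,.35],90),([.45,-.1,.35],0)]:
    print(P,y,arm.solve_ik(P,down(y)))
E
```

```text
jartop-x L [0.491 0.194 0.09 ]
jartop-x R [0.489 0.116 0.09 ]
cup [0.463 0.305 0.03 ]
dish [ 0.617 -0.065  0.03 ]
fin [ 0.549 -0.061  0.042]
mark [ 0.469 -0.204  0.   ]
nozzle [ 0.46  -0.272  0.074]
gunplate [ 0.481 -0.373  0.   ]
can [0.772 0.269 0.   ]
wr1 [0.403 0.109 0.   ]
wr2 [ 0.409 -0.041  0.   ]
cup [0.48  0.306 0.03 ]
dish [ 0.63  -0.061  0.03 ]
mark [ 0.474 -0.197  0.   ]
jar [0.553 0.164 0.09 ]
handletop [0.401 0.315 0.16 ]
64.55652384981661 320.44766573286824 204.14341053977165 [[ 1.     0.001 -0.     0.001]
 [-0.     0.965  0.264 -0.069]
 [ 0.    -0.264  0.965 -0.143]
 [ 0.     0.     0.     1.   ]]
[0.45, 0.2, 0.35] 0 [ -5.26066675  29.31483509 -39.61218668  88.20033183  19.46280822
  69.5363011  -48.1197859 ]
[0.45, 0.2, 0.35] 90 [  5.23050926  35.62656922 -63.74295787  87.90178925  32.4455512
  76.8344876   28.24456707]
[0.45, -0.1, 0.35] 90 [ 38.06939391  28.36290976 -50.33223349  93.74182186  23.07658938
  68.89832502  72.65008003]
[0.45, -0.1, 0.35] 0 [ 23.08174986  23.88367472 -23.3378623   94.16189127  10.27284917
  64.07874118  -2.97770196]
```

Run:
```python
from h import *
arm.goto([.43,-.18,.35],down(90)); snap("wrist","wB")
arm.goto([.43,.23,.35],down(90)); snap("wrist","wA")
for n in "AB":
    im=cv2.imread(f"pics/w{n}.png"); 
    cv2.imwrite(f"pics/w{n}2.png",cv2.resize(im,(800,500),interpolation=cv2.INTER_CUBIC))
```

```text
(no output)
```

View pics/wA2.png

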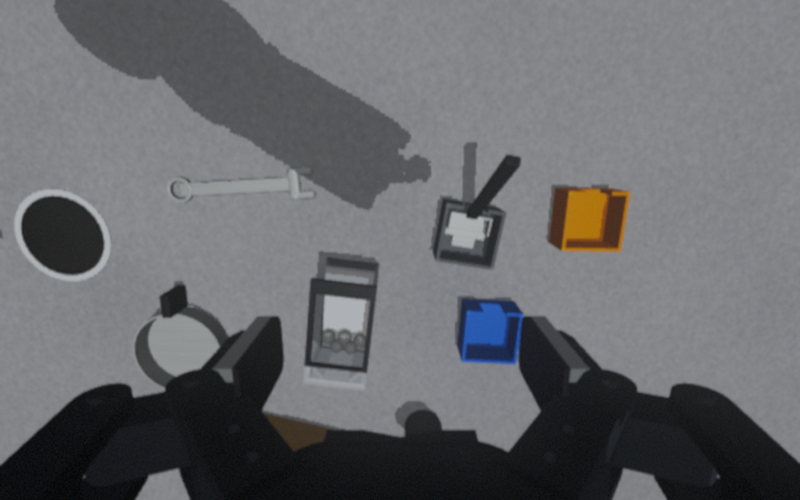

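View pics/wB2.png

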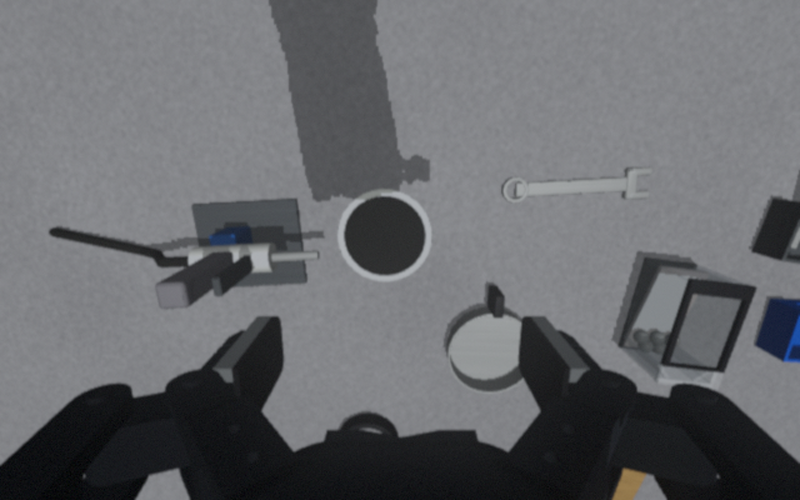

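wA shows the jar (rim corners 312,280 / 377,284 / 368,373 / 306,368), with a row of three balls at (345,340). The dark cup's rim is at (440,197), (505,208), (493,267), (434,260), and the handle top is at (512,160). wB shows the mark (385,235), gun grip top (173,294), nozzle tip (318,255), dish about (490,347) and fin (495,298).

Run:
```python
from h import *
A=ld("wA");B=ld("wB")
def pr(s,n,l,z):
    for u,v in l: print(n,px2w(s,u/1.25,v/1.25,z).round(4))
pr(A,"jar",[(312,280),(377,284),(368,373),(306,368)],.09)
pr(A,"jarback base",[(322,253),(378,260)],0.09)
pr(A,"jarfloor+x",[(304,382),(366,388)],0.0)
pr(A,"cup",[(442,197),(505,208),(493,267),(434,260)],.042)
pr(A,"htop",[(512,160)],.137)
pr(A,"balls",[(328,340),(345,341),(361,342)],.017)
pr(B,"mark",[(385,235)],0);pr(A,"markA",[(62,235)],0)
pr(B,"grip",[(173,294)],.186); pr(B,"nozz",[(318,255)],.074); pr(B,"plate",[(193,205),(298,199),(306,282)],.01)
pr(B,"fin",[(495,285)],.042);pr(B,"dishtop",[(484,305)],.03);pr(B,"dishleft",[(445,345)],.03);pr(B,"dishbot",[(487,391)],.03)
pr(A,"dishA l,b",[(135,345),(175,392)],.03); pr(A,"finA",[(172,300)],.042)
for n in "AB":
  im=cv2.imread(f"pics/w{n}.png"); c=im[180:330,200:420] if n=="A" else im[130:330,120:440]
  cv2.imwrite(f"pics/c{n}.png",cv2.resize(c,None,fx=3.6 if n=="A" else 2.4,fy=3.6 if n=="A" else 2.4,interpolation=cv2.INTER_CUBIC))
```

```text
jar [0.5038 0.1332 0.09  ]
jar [0.5084 0.203  0.09  ]
jar [0.6167 0.1908 0.09  ]
jar [0.6101 0.1199 0.09  ]
jarback base [0.4738 0.1456 0.09  ]
jarback base [0.4815 0.2045 0.09  ]
jarfloor+x [0.687  0.0914 0.    ]
jarfloor+x [0.6968 0.179  0.    ]
cup [0.421  0.2755 0.042 ]
cup [0.4336 0.3479 0.042 ]
cup [0.5041 0.3385 0.042 ]
cup [0.4954 0.268  0.042 ]
htop [0.3771 0.326  0.137 ]
balls [0.6127 0.1321 0.017 ]
balls [0.6142 0.1546 0.017 ]
balls [0.6157 0.1757 0.017 ]
mark [ 0.4732 -0.201   0.    ]
markA [ 0.4738 -0.2029  0.    ]
grip [ 0.4818 -0.3692  0.186 ]
nozz [ 0.4792 -0.2718  0.074 ]
plate [ 0.433  -0.4348  0.01  ]
plate [ 0.426  -0.3059  0.01  ]
plate [ 0.5327 -0.3032  0.01  ]
fin [ 0.526  -0.0674  0.042 ]
dishtop [ 0.5568 -0.0766  0.03  ]
dishleft [ 0.6122 -0.124   0.03  ]
dishbot [ 0.6804 -0.066   0.03  ]
dishA l,b [ 0.6128 -0.1153  0.03  ]
dishA l,b [ 0.6825 -0.0741  0.03  ]
finA [ 0.5458 -0.0504  0.042 ]
```

```bash
cat >> h.py <<'E'
def Rz(a): c,s=np.cos(np.radians(a)),np.sin(np.radians(a)); return np.array([[c,-s,0],[s,c,0],[0,0,1.]])
def Ry(a): c,s=np.cos(np.radians(a)),np.sin(np.radians(a)); return np.array([[c,0,s],[0,1,0],[-s,0,c]])
JAR=(np.array([.570,.1617,0]),-5.8); CUP=(np.array([.4635,.3075,0]),-7.6); DISH=np.array([.619,-.064,0]); MARK=np.array([.4737,-.202,0])
L=.115; TT=25.
R_ST=np.array([[0,np.cos(np.radians(TT)),np.sin(np.radians(TT))],[1,0,0],[0,np.sin(np.radians(TT)),-np.cos(np.radians(TT))]])
def p_ST(): # TCP in scoop frame
    return np.array([-.021-L*.5,0,.016+L*np.sqrt(.75)])+.019*R_ST[:,2]
def tool(pos,psi,pitch):  # scoop origin, heading, pitch (+ nose down) -> TCP pose
    R=Rz(psi)@Ry(pitch); return pos+R@p_ST(), R@R_ST
def injar(x,y,z): return JAR[0]+Rz(JAR[1])@np.array([x,y,z])
E
python3 - <<'E'
from h import *
for n,pos,psi,p in [("cup",CUP[0]+[0,0,.004],CUP[1],0),("jar end",injar(.036,0,.01),JAR[1],12),("jar up20",injar(.02,0,.03),JAR[1],-20),("up",injar(.01,0,.15),JAR[1],-20),("dish",DISH+[0,0,.1],-6,-20),("dump50",DISH+[0,0,.08],-6,50),("dump70",DISH+[0,0,.08],-6,70),("dump70,-30",DISH+[0,0,.08],-30,70)]:
    P,R=tool(pos,psi,p); q=arm.solve_ik(P,R); print(n,P.round(3),None if q is None else np.round(q))
E=[]
def box(c,psi,xs,ys,zs):
    return [ (c+Rz(psi)@np.array(a),c+Rz(psi)@np.array(b)) for a,b in
     [((x0,y0,z0),(x1,y1,z1)) for x0 in xs for y0 in ys for z0 in zs for x1 in xs for y1 in ys for z1 in zs if (x0!=x1)+(y0!=y1)+(z0!=z1)==1]]
Ls=box(*JAR,(-.064,.064),(-.034,.034),(0,.09))+box(*JAR,(-.048,.038),(-.03,.03),(.09,))
Ls+=box(*CUP,(-.035,.035),(-.035,.035),(0,.042))
th=np.linspace(0,2*np.pi,25)
for c,r,z in ((DISH,.058,.03),(DISH,.056,0),(MARK,.06,0)):
    P=c+np.c_[r*np.cos(th),r*np.sin(th),0*th+z]; Ls+=list(zip(P[:-1],P[1:]))
Ls+=box(DISH,0,(-.0865,-.0565),(-.006,.006),(.042,))
out=[]
for n,x0,y0 in (("wA",40,130),("wB",340,150),("scene0",200,120),("top0",190,140)):
    s=ld(n); im=np.ascontiguousarray(s["pixels"][:,:,::-1]); big=cv2.resize(im,None,fx=3,fy=3,interpolation=cv2.INTER_CUBIC)
    for a,b in Ls:
        q=w2px(s,[a,b])*3+1; cv2.line(big,tuple(q[0].astype(int)),tuple(q[1].astype(int)),(0,0,255),1)
    w,h=(400,180); W=400 if n=="wA" else 260
    k=big[y0*3:y0*3+480,x0*3:x0*3+(1200 if n=="wA" else 780)]; out.append(cv2.resize(k,(400,300) if n!="wA" else (400,300*480//480)) if n!="wA" else k)
cv2.imwrite("pics/ovA.png",cv2.resize(out[0],(800,320)))
cv2.imwrite("pics/ov.png",np.vstack([cv2.resize(out[0],(800,320)),np.hstack([cv2.resize(o,(400,246)) for o in out[1:3]])]))
E
```

```text
cup [0.394 0.317 0.102] [-66.  49.  18. 125. 114.   9. -86.]
jar end [0.558 0.163 0.121] [ -8.  48. -28. 104.  57.  33.   9.]
jar up20 [0.491 0.17  0.098] None
up [0.481 0.171 0.218] None
dish [ 0.52  -0.054  0.168] None
dump50 [ 0.649 -0.067  0.197] [  2.  71.  11.  20. -10. 114.  90.]
dump70 [ 0.687 -0.071  0.18 ] None
dump70,-30 [ 0.678 -0.098  0.18 ] None
```

View pics/ov.png

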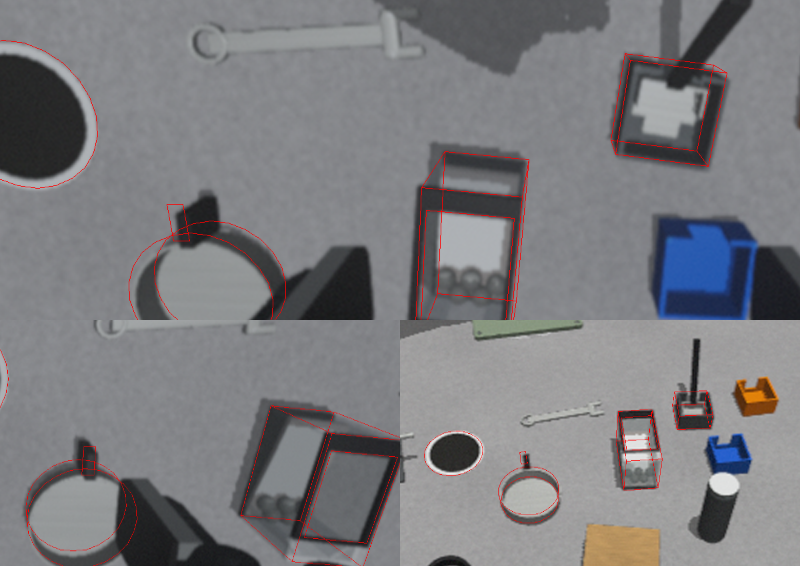

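The overlay fits the jar and cup closely. The dish fin appears yawed a little towards +y, so I'll recheck that later. Nose-up pitch isn't reachable with this grip tilt, so I'll scan for a grip tilt and headings that work.

Run:
```python
import h; from h import *
def f(pos,psi,p,tt,flip):
    h.TT=tt;c,s=np.cos(np.radians(tt)),np.sin(np.radians(tt)); R0=np.array([[0,c,s],[1,0,0],[0,s,-c]])
    h.R_ST=R0@np.diag([-1,-1,1.]) if flip else R0
    P,R=tool(np.array(pos),psi,p); q=arm.solve_ik(P,R); return q
for flip in (0,1):
  for tt in (-10,0,10):
    print("flip",flip,"tt",tt)
    for n,pos,psi,ps in [("cup",CUP[0]+[0,0,.004],CUP[1],(0,)),("jarlow",injar(.036,0,.012),JAR[1],(12,5,0,-10,-20)),("jarhi",injar(.01,0,.14),JAR[1],(12,0,-10,-20,-30))]:
        print(n,[(p,None if (q:=f(pos,psi,p,tt,flip)) is None else [int(q[4]),int(q[5])]) for p in ps])
    for psi in (-150,-120,-90,-60,-30,30,60,90,120):
        print("dump",psi,[p for p in (-20,0,20,40,55,70,80) if f(DISH+[0,0,.09]-Rz(psi)@[.0,0,0],psi,p,tt,flip) is not None])
```

```text
flip 0 tt -10
cup [(0, [35, 46])]
jarlow [(12, [27, 80]), (5, [31, 68]), (0, [35, 59]), (-10, [45, 42]), (-20, [64, 19])]
jarhi [(12, [21, 91]), (0, [27, 71]), (-10, [35, 55]), (-20, [47, 39]), (-30, [73, 20])]
dump -150 [-20, 0, 20, 40, 55, 70, 80]
dump -120 [-20, 0, 20, 40, 55, 70, 80]
dump -90 [-20, 0, 20, 40, 55, 70, 80]
dump -60 [-20, 0, 20, 40]
dump -30 [-20, 0, 20]
dump 30 [-20, 0, 20]
dump 60 [-20, 0, 20, 40]
dump 90 [-20, 0, 20, 40, 55, 70, 80]
dump 120 [-20, 0, 20, 40, 55, 70, 80]
flip 0 tt 0
cup [(0, [45, 36])]
jarlow [(12, [33, 67]), (5, [38, 55]), (0, [43, 46]), (-10, [59, 26]), (-20, [121, 17])]
jarhi [(12, [26, 79]), (0, [34, 59]), (-10, [44, 44]), (-20, [65, 27]), (-30, [118, 23])]
dump -150 [0, 20, 40, 55, 70, 80]
dump -120 [-20, 0, 20, 40, 55, 70, 80]
dump -90 [-20, 0, 20, 40, 55, 70, 80]
dump -60 [-20, 0, 20, 40]
dump -30 [-20, 0, 20]
dump 30 [-20, 0, 20]
dump 60 [-20, 0, 20, 40, 55]
dump 90 [-20, 0, 20, 40, 55, 70, 80]
dump 120 [-20, 0, 20, 40, 55, 70, 80]
flip 0 tt 10
cup [(0, [57, 25])]
jarlow [(12, [40, 54]), (5, [47, 41]), (0, [55, 31]), (-10, [117, 9]), (-20,
[... 1203 characters left out ...]
0, 40, 55, 70, 80]
dump -60 [-20, 0, 20, 40]
dump -30 [-20, 0, 20]
dump 30 [-20, 0, 20]
dump 60 [-20, 0, 20, 40, 55]
dump 90 [-20, 0, 20, 40, 55, 70, 80]
dump 120 [-20, 0, 20, 40, 55, 70, 80]
flip 1 tt 10
cup [(0, [79, 72])]
jarlow [(12, [-50, 57]), (5, [-58, 45]), (0, [-56, 28]), (-10, [94, 68]), (-20, [110, 73])]
jarhi [(12, [-36, 66]), (0, [-41, 43]), (-10, [77, 76]), (-20, [90, 74]), (-30, [101, 82])]
dump -150 [0, 20, 40, 55, 70, 80]
dump -120 [-20, 0, 20, 40, 55, 70, 80]
dump -90 [-20, 0, 20, 40, 55, 70, 80]
dump -60 [-20, 0, 20, 40]
dump -30 [-20, 0, 20, 40]
dump 30 [-20, 0, 20, 40]
dump 60 [-20, 0, 20, 40, 55]
dump 90 [-20, 0, 20, 40, 55, 70, 80]
dump 120 [-20, 0, 20, 40, 55, 70, 80]
```

Run:
```python
from h import *
arm.goto([.56,-.065,.25],down(90)); s2=snap("wrist","wD")
arm.goto([.60,.165,.25],down(90)); s1=snap("wrist","wJ")
o=[]
for s,c in ((s1,[.58,.162,.05]),(s2,[.59,-.064,.03])):
    u,v=w2px(s,c)[0].astype(int); print(u,v)
    k=cv2.copyMakeBorder(s["pixels"][:,:,::-1],120,120,120,120,cv2.BORDER_CONSTANT)[v:v+240,u+40:u+200]
    o.append(cv2.resize(k,(400,600),interpolation=cv2.INTER_CUBIC)); print("crop origin",u-80,v-120,"x2.5")
cv2.imwrite("pics/close.png",np.hstack(o))
```

```text
318 160
crop origin 238 40 x2.5
320 199
crop origin 240 79 x2.5
```

View pics/close.png

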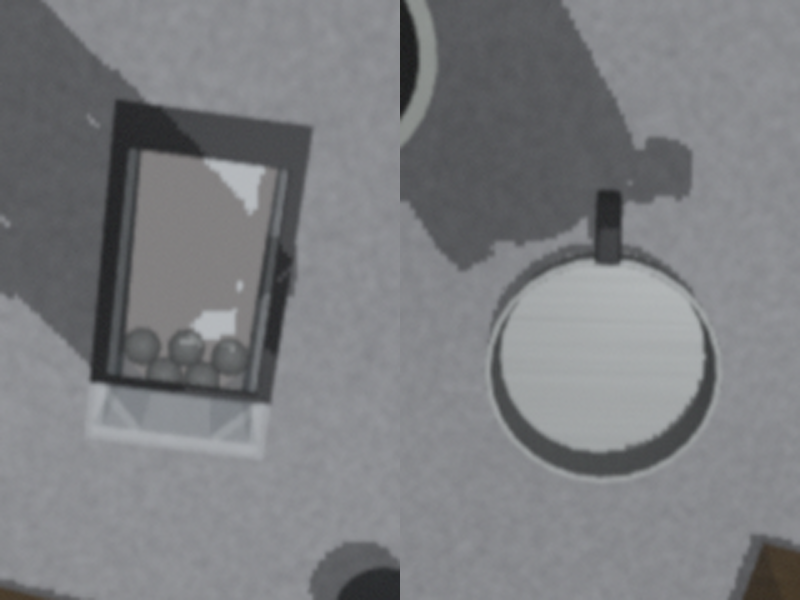

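Left crop: the jar has five balls, three in the rear row at crop (142,345), (187,347), (230,354) and two ahead of it. Black frame corners are (115,100), (312,127), (268,403), (92,382). Right crop: dish rim centre (604,368), fin top centre (608,227).

Run:
```python
from h import *
J=ld("wJ");D=ld("wD")
c=[px2w(J,238+u/2.5,40+v/2.5,.09) for u,v in [(115,100),(312,127),(268,403),(92,382)]]
for p in c: print(p.round(4), (Rz(-JAR[1])@(p-JAR[0])).round(4))
for i,j,o in ((0,1,-90),(3,2,-90),(0,3,0),(1,2,0)): d=c[j]-c[i]; print(np.degrees(np.arctan2(d[1],d[0]))+o)
for u,v in [(142,345),(187,347),(230,354),(165,372),(204,376)]:
    p=px2w(J,238+u/2.5,40+v/2.5,.021); print("ball",(Rz(-JAR[1])@(p-JAR[0])).round(4))
a=px2w(D,321.6,226.2,.03);b=px2w(D,323.2,169.8,.042); print("dish",a,b, np.degrees(np.arctan2(a[1]-b[1],a[0]-b[0])))
for q in [(490,368),(718,368),(604,480)]: print(px2w(D,240+(q[0]-400)/2.5,79+q[1]/2.5,.03))
```

```text
[0.5031 0.1312 0.09  ] [-0.0635 -0.0371  0.09  ]
[0.5122 0.2022 0.09  ] [-0.0616  0.0344  0.09  ]
[0.6155 0.1884 0.09  ] [0.0426 0.0312 0.09  ]
[0.607 0.119 0.09 ] [ 0.0411 -0.0388  0.09  ]
-7.332476485583342
-7.006088825273082
-6.696392484090655
-7.592243965207837
ball [ 0.0378 -0.0247  0.021 ]
ball [ 0.0366 -0.0033  0.021 ]
ball [0.0379 0.0175 0.021 ]
ball [ 0.0499 -0.0127  0.021 ]
ball [0.0499 0.0062 0.021 ]
dish [ 0.62295727 -0.06233541  0.03      ] [ 0.55203775 -0.06082481  0.042     ] -1.2202237037535766
[ 0.62306115 -0.11770603  0.03      ]
[ 0.62285336 -0.00694854  0.03      ]
[ 0.68285684 -0.062145    0.03      ]
```

```bash
sed -i 's/^JAR=.*/JAR=(np.array([.5705,.159,0]),-7.1); CUP=(np.array([.4635,.3075,0]),-7.6); DISH=np.array([.623,-.0622,0]); MARK=np.array([.4737,-.202,0])/; s/TT=25\./TT=0./' h.py
cat >> h.py <<'E'
def go(pos,psi,pitch,v=None):
    P,R=tool(np.array(pos),psi,pitch)
    arm.move_linear(P,v,R) if v else arm.goto(P,R)
def F(): return np.array(arm.read_contact_force()).round(1)
E
python3 - <<'E'
from h import *
print(arm.tcp_to_grasp)
arm.set_gripper(.06)
c=CUP[0]+[0,0,.004]
go(c+[0,0,.12],CUP[1],0); go(c,CUP[1],0,.1); print(F())
arm.set_gripper(0,80); print(arm.read_grip_width(),F())
go(c+[0,0,.16],CUP[1],0,.1); print(F(),arm.read_time_s(),np.round(arm.read_joints()))
snap("wrist","wS"); snap("scene","sS")
s=ld("wS"); c1=cv2.resize(s["pixels"][:,:,::-1],(400,250))
s=ld("sS"); u,v=w2px(s,c+[0,0,.2])[0].astype(int); k=s["pixels"][v-65:v+65,u-104:u+104,::-1]
cv2.imwrite("pics/grasp.png",np.hstack([c1,cv2.resize(np.ascontiguousarray(k),(400,250),interpolation=cv2.INTER_CUBIC)]))
E
```

```text
0.0187
[-0.1 -1.1 -0.2]
0.0126706380827742 [-0.2  1.7  3.9]
[-0.3  0.  -1.7] 10.7167 [-18.  37. -46.  97.  31.  59.   8.]
```

View pics/grasp.png

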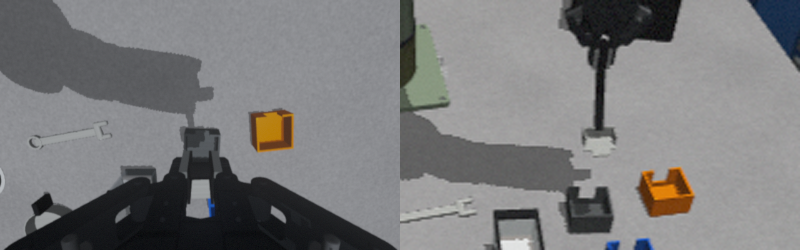

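The scoop is held. The scene crop shows the bowl at (598,140) with the nose lip at about (598,154). Next I'll check the nose prediction and plan the 2D path inside the jar.

```bash
cat > plan.py <<'E'
import numpy as np
T12=np.tan(np.radians(12))
def prof(x,z,p):
    a=np.radians(p); R=np.array([[np.cos(a),np.sin(a)],[-np.sin(a),np.cos(a)]])  # x,z ; +p nose down
    t=np.linspace(0,.140,57)[:,None]; d=np.array([-.5,.866]); n=np.array([.866,.5])*.005
    h=np.array([-.021,.016])+t*d; b=np.linspace(0,1,12)[:,None]
    segs=[h+n,h-n,np.array([-.022,0])+b*[.044,0],np.array([-.022,0])+b*[0,.022],np.array([-.022,.022])+b*[.004,0],np.array([-.02,.02])+b*[.02,0]]
    # gripper finger slab, +-11mm wide
    f=np.array([-.0785,.0966])+np.vstack([np.linspace(-.011,.011,9)[:,None]*[1,0],[[-.011,.04],[.011,.04]]])
    return np.vstack(segs+[f])@R.T+[x,z]
def clear(x,z,p):
    P=prof(x,z,p); X,Z=P.T
    fl=np.min(np.where((X>-.06)&(X<.0605),Z-(.006+(.06-X)*T12),1))
    def rect(x0,x1,z0,z1):
        dx=np.maximum(np.maximum(x0-X,X-x1),0);dz=np.maximum(np.maximum(z0-Z,Z-z1),0); return np.min(np.hypot(dx,dz)-1e9*0)
    return np.round(1000*np.array([fl,rect(-.064,-.048,.084,.09),rect(-.064,-.06,0,.09),rect(.038,.064,.084,.09),rect(.06,.064,0,.09)]),1)
def nose(xn,h,p): # origin so that lower lip is at jar x xn, height h above floor there
    a=np.radians(p); return xn-.022*np.cos(a), .006+(.06-xn)*T12+h+.022*np.sin(a), p
E
python3 - <<'E'
from h import *; from plan import *
s=ld("sS"); c=CUP[0]+[0,0,.164]; u,v=w2px(s,c+[0,0,.036])[0].astype(int)
print("pred nose",w2px(s,c+Rz(CUP[1])@[.022,0,0])[0],"obs",u-104+198*.52,v-65+154*.52)
for k in [(-.004,.10,12),(-.004,.06,12),nose(.018,.004,12),nose(.03,.001,12),nose(.045,.001,12),nose(.059,.001,12),nose(.058,.003,0),nose(.057,.004,-6),nose(.055,.006,-10),nose(.05,.015,-14),nose(.045,.025,-14),nose(.040,.04,-15),nose(.034,.055,-15),nose(.03,.08,-15),nose(.03,.12,-15)]:
    print(np.round(k,3),clear(*k))
E
```

```text
pred nose [396.89983531 150.69788704] obs 395.96000000000004 151.07999999999998
[-4.0e-03  1.0e-01  1.2e+01] [80.4 26.8 37.4 21.2 42.8]
[-4.0e-03  6.0e-02  1.2e+01] [40.4 17.4 28.8 35.2 42.5]
[-4.0e-03  2.4e-02  1.2e+01] [ 4.   6.6 18.  55.4 42. ]
[8.0e-03 1.8e-02 1.2e+01] [ 1.  16.3 27.7 53.  30. ]
[ 0.023  0.015 12.   ] [ 1.  29.6 41.  40.4 15. ]
[ 0.037  0.012 12.   ] [ 1.  39.3 46.  28.   1. ]
[0.036 0.009 0.   ] [-6.4 16.  17.3 44.2  2. ]
[ 0.035  0.008 -6.   ] [-9.9  4.1  5.1 52.   3. ]
[ 3.3e-02  9.0e-03 -1.0e+01] [-10.9   0.    0.3  55.7   5. ]
[  0.029   0.018 -14.   ] [-4.7  0.   0.  48.9 10. ]
[  0.024   0.029 -14.   ] [ 5.3  0.   2.5 40.6 15. ]
[  0.019   0.045 -15.   ] [19.6  0.   8.4 31.6 20. ]
[ 1.3e-02  6.1e-02 -1.5e+01] [34.6  7.2 15.6 17.9 26. ]
[ 9.0e-03  8.7e-02 -1.5e+01] [59.6 22.6 31.1  8.3 30.1]
[ 9.00e-03  1.27e-01 -1.50e+01] [99.6 47.1 56.7 43.  51.9]
```

```bash
cat >> h.py <<'E'
from plan import nose
DX=DZ=0.
def j(k,v=.05,y=0):
    x,z,p=k; go(injar(x+DX,y,z+DZ),JAR[1],p,v)
E
python3 - <<'E'
import h; from h import *
j((-.004,.16,12),.15); j((-.004,.08,12),.08); j(nose(.018,.008,12),.05); f0=F(); print(f0)
for i in range(12):
    h.DZ-=.001; j(nose(.018,.008,12),.02); f=F()
    if abs(f[2]-f0[2])>2: break
print("touch at h",.008+h.DZ,f)
h.DZ+=.0015-.0 ; base=h.DZ+.008-.0015 ; print("floor offset",base)
h.DZ=base
for xn in np.arange(.018,.0645,.003):
    j(nose(xn,.0008,12),.04); f=F(); print(round(xn,4),f,end=" ")
    fj=-(Rz(-JAR[1])@f)[0]
    if fj>8: break
E
```

```text
[ 0.7 -0.1 -1.1]
touch at h 0.0 [-0.1  0.4  1.2]
floor offset -4.336808689942018e-19
0.018 [-0.3 -0.1 -1. ] 0.021 [-0.2 -0.4 -1.3] 0.024 [ 0.  -0.7 -1.5] 0.027 [-0.1  0.  -1.5] 0.03 [ 0.8 -0.6 -0.3] 0.033 [-0.5 -0.6 -2. ] 0.036 [-0.2  0.6 -1.1] 0.039 [ 0.  -0.5 -1.5] 0.042 [ 0.4  0.7 -1.7] 0.045 [-3.   0.3 -0.4] 0.048 [-1.2 -1.  -2.3] 0.051 [-6.5  0.1  3.2] 0.054 [-12.1  -0.1  18.4]
```

Run:
```python
from h import *
s=snap("scene","sc1"); u,v=w2px(s,injar(.02,0,.05))[0].astype(int); k=s["pixels"][v-55:v+45,u-50:u+50,::-1]
t=snap("wrist","wc1")
u,v=w2px(t,injar(.03,0,.03))[0].astype(int); print(u,v)
k2=t["pixels"][max(v-100,0):v+100,u-100:u+100,::-1]
cv2.imwrite("pics/in1.png",np.hstack([cv2.resize(np.ascontiguousarray(a),(400,400),interpolation=cv2.INTER_CUBIC) for a in (k,k2)]))
```

```text
319 297
```

View pics/in1.png

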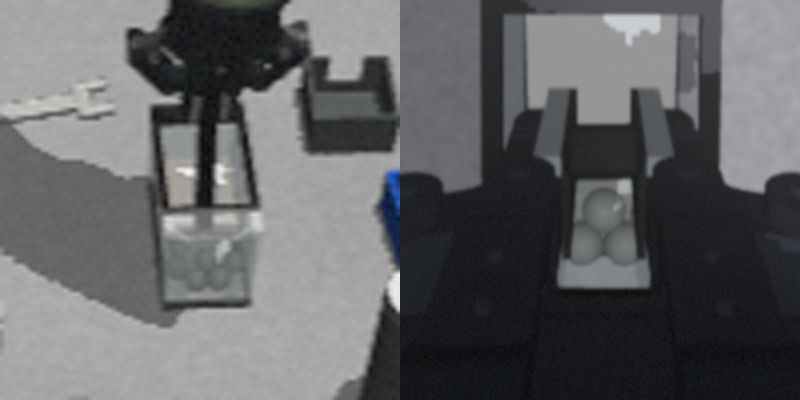

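The wrist crop shows three balls in the bowl at (605,210), (583,243), (622,243). The other two look wedged at the sides. I'll take this load, tilting about the rear edge and lifting.

```bash
cat >> plan.py <<'E'
def rear(xr,h,p):
    a=np.radians(p); return xr+.022*np.cos(a), .006+(.06-xr)*T12+h-.022*np.sin(a), p
E
sed -i 's/from plan import nose/from plan import nose,rear,clear/' h.py
cat >> h.py <<'E'
def liftout(xn):
    xr=xn-.043
    path=[rear(xr,.001,p) for p in (12,8,4,0,-3,-6)]+[rear(xr-.001,.01,-7),rear(xr-.003,.022,-8),rear(xr-.006,.034,-10),rear(xr-.011,.046,-13),rear(xr-.019,.062,-16),rear(xr-.024,.08,-18),rear(xr-.024,.13,-20)]
    return path
E
python3 - <<'E'
from h import *
for k in liftout(.052): print(np.round(k,3),clear(*k), arm.solve_ik(*tool(injar(k[0],0,k[1]),JAR[1],k[2])) is not None)
E
```

```text
[ 0.031  0.013 12.   ] [ 1.  35.8 43.1 34.2  8. ] True
[0.031 0.015 8.   ] [ 1.  29.7 36.4 37.8  7.4] True
[0.031 0.016 4.   ] [ 1.  23.5 30.1 41.2  7.1] True
[0.031 0.018 0.   ] [ 1.  17.1 24.5 44.3  7. ] True
[ 0.031  0.019 -3.   ] [ 1.  12.4 20.8 45.8  7.1] True
[ 0.031  0.02  -6.   ] [ 1.   7.6 17.2 44.9  7.2] True
[ 0.03  0.03 -7.  ] [10.  10.7 20.3 36.   8.3] True
[ 0.028  0.043 -8.   ] [22.  15.3 24.8 25.3 10.4] True
[  0.025   0.056 -10.   ] [34.  18.6 27.8 18.8 13.7] True
[  0.019   0.07  -13.   ] [46.  20.6 29.4  8.9 19.1] True
[ 1.1e-02  8.9e-02 -1.6e+01] [62.  25.2 33.5  7.6 28.2] True
[ 6.00e-03  1.09e-01 -1.80e+01] [80.  34.8 42.9 27.9 41.8] True
[ 6.00e-03  1.59e-01 -2.00e+01] [130.   70.2  76.6  76.3  84. ] True
```

```bash
sed -i 's/rear(xr-.006,.034,-10),rear(xr-.011,.046,-13),rear(xr-.019,.062,-16)/rear(xr-.011,.034,-10),rear(xr-.020,.046,-13),rear(xr-.024,.062,-16)/' h.py
python3 - <<'E'
from h import *
p=liftout(.0525)
for k in p[7:]: print(clear(*k))
for k in p: j(k,.04); print(F(),end=" ")
arm.hold(.3)
t=snap("wrist","wc2"); s=snap("scene","sc2")
u,v=w2px(t,injar(.006,0,.165))[0].astype(int); k2=t["pixels"][max(v-75,0):v+75,u-75:u+75,::-1]
u,v=w2px(s,injar(.02,0,.09))[0].astype(int); k=s["pixels"][v-80:v+60,u-70:u+70,::-1]
cv2.imwrite("pics/in2.png",np.hstack([cv2.resize(np.ascontiguousarray(a),(400,400),interpolation=cv2.INTER_CUBIC) for a in (k,k2)]))
E
```

```text
[22.  15.6 25.1 25.1  9.9]
[34.  15.8 24.9 22.6 18.2]
[46.  15.6 24.4  9.1 27.6]
[62.  22.7 31.1 11.8 32.8]
[80.  35.1 43.1 27.6 41.4]
[130.   70.3  76.8  76.1  83.7]
[-6.8  0.8  9.8] [-5.8  1.4  7. ] [-5.9  3.1  8.7] [-6.9  3.   9.8] [-4.   3.3  7.1] [-3.9  2.1  6.5] [-0.2  0.1 -3.1] [ 0.1  0.5 -2.3] [-0.  -0.8 -2.4] [-2.5  0.8 -4.6] [-3.   0.6 -2.4] [ 0.2  0.4 -1.5] [ 1.2 -0.3 -2.1]
```

View pics/in2.png

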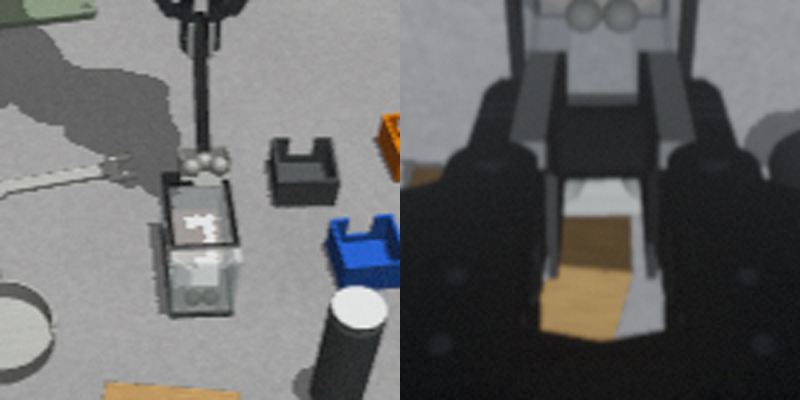

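Three balls are in the bowl (scene crop 190-218,162) and two remain in the jar (190-207,296). I'll check that the dish hasn't moved, then carry and pour.

```bash
cat >> h.py <<'E'
def nosepose(P,psi,p): # scoop origin for a lip position P
    return np.array(P)-Rz(psi)@Ry(p)@np.array([.022,0,0])
def pourpath(D):
    pts=[]
    for psi,f in ((-28,.2),(-49,.5),(-70,.8),(-90,1.)):
        a=injar(.006,0,.2); b=nosepose(D+[0,.012,.2],-90,-20); pts.append((a+(b-a)*f,psi,-20,.08))
    for p,z in ((-20,.08),(-10,.062),(0,.056),(6,.052),(12,.050),(18,.046),(25,.042),(33,.040),(42,.040)):
        pts.append((nosepose(D+[0,.012,z],-90,p),-90,p,.06 if p==-20 else .025))
    return pts
def dishshift(a,b):  # dish bright blob centroid in two scene pictures -> world
    r=[]
    for n in (a,b):
        s=ld(n) if isinstance(n,str) else n
        u,v=w2px(s,DISH+[0,0,.01])[0].astype(int); g=s["pixels"][v-25:v+25,u-32:u+32].astype(int)
        m=(g.min(2)>150); ys,xs=np.nonzero(m); r.append((len(xs),px2w(s,u-32+xs.mean(),v-25+ys.mean(),.005)))
    return r
E
python3 - <<'E'
from h import *
print(dishshift("scene0","sc2"))
for q in pourpath(DISH): 
    if arm.solve_ik(*tool(*q[:3])) is None: print("noik",q)
E
```

```text
[(2627, array([ 0.61710881, -0.06409593,  0.005     ])), (2674, array([ 0.61652564, -0.0648573 ,  0.005     ]))]
```

```bash
cat >> h.py <<'E'
def dishmove(ref,cur,D=None):
    """world shift of the dish between two scene pictures (template match)"""
    D=DISH if D is None else D
    u,v=w2px(ref,D+[0,0,.015])[0].astype(int); g=lambda s:cv2.cvtColor(s["pixels"],cv2.COLOR_RGB2GRAY)
    t=g(ref)[v-22:v+18,u-22:u+22]; r=cv2.matchTemplate(g(cur)[v-52:v+48,u-62:u+62],t,cv2.TM_CCOEFF_NORMED); _,m,_,l=cv2.minMaxLoc(r)
    return m,(px2w(cur,u+l[0]-40,v+l[1]-30)-px2w(ref,u,v))[:2].round(4)
E
python3 - <<'E'
from h import *
print(dishmove(ld("scene0"),ld("sc2")))
pts=pourpath(DISH)
for q in pts: go(*q); print(F(),end=' ')
arm.hold(.5); q=pts[-1]; go(q[0]+[0,0.0,.08],-90,30,.08); go(q[0]+[0,0,.16],-90,0,.1)
w=snap("wrist","wc3"); s=snap("scene","sc3"); print(dishmove(ld("scene0"),s),arm.read_time_s())
o=[]
u,v=w2px(s,DISH)[0].astype(int); o.append(s["pixels"][v-50:v+50,u-50:u+50,::-1])
u,v=w2px(s,injar(.02,0,.04))[0].astype(int); o.append(s["pixels"][v-50:v+50,u-50:u+50,::-1])
cv2.imwrite("pics/d1.png",np.hstack([cv2.resize(np.ascontiguousarray(a),(400,400),interpolation=cv2.INTER_CUBIC) for a in o]))
E
```

```text
(0.9986519813537598, array([0., 0.]))
[-0.1  0.6 -3.5] [ 0.3  0.3 -1.5] [-0.2 -0.6 -1.8] [ 0.2  0.4 -1.5] [-0.2 -0.6 -1.5] [ 0.2 -0.1 -2.2] [-0.6  0.6 -1.6] [ 1.   0.3 -0.9] [-0.3 -0.5 -0.7] [-0.3  0.6 -0.3] [ 0.7 -0.1 -0.9] [-0.8  0.4 -0.9] [-0.7 -0.3 -1.4] (0.511551558971405, array([-0.0316,  0.0383])) 40.8917
```

View pics/d1.png

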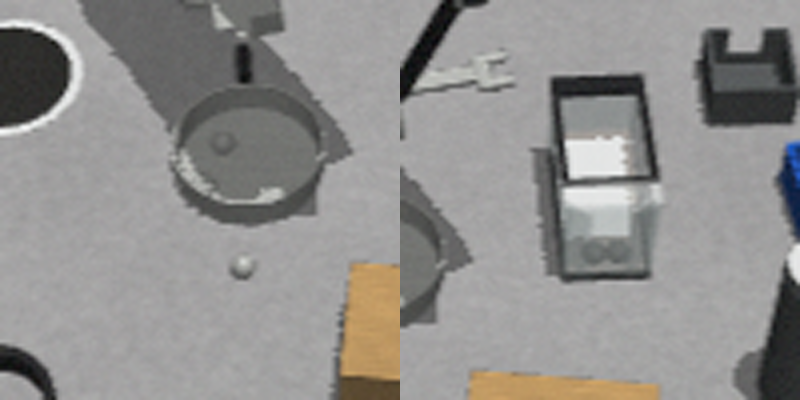

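One ball is in the dish (222,142), one is on the bench at (242,266), and two are still in the jar. The third isn't visible here, so I'll look at the full scene.

Run:
```python
from h import *
s=ld("sc3"); u,v=w2px(s,DISH)[0].astype(int); print("crop origin",u-50,v-50, w2px(ld("scene0"),DISH+[0,0,.03]))
k=s["pixels"][90:350,130:530,::-1]
cv2.imwrite("pics/d2.png",cv2.resize(np.ascontiguousarray(k),(800,520),interpolation=cv2.INTER_CUBIC))
```

```text
crop origin 234 187 [[284.16004838 231.31913049]]
```

View pics/d2.png

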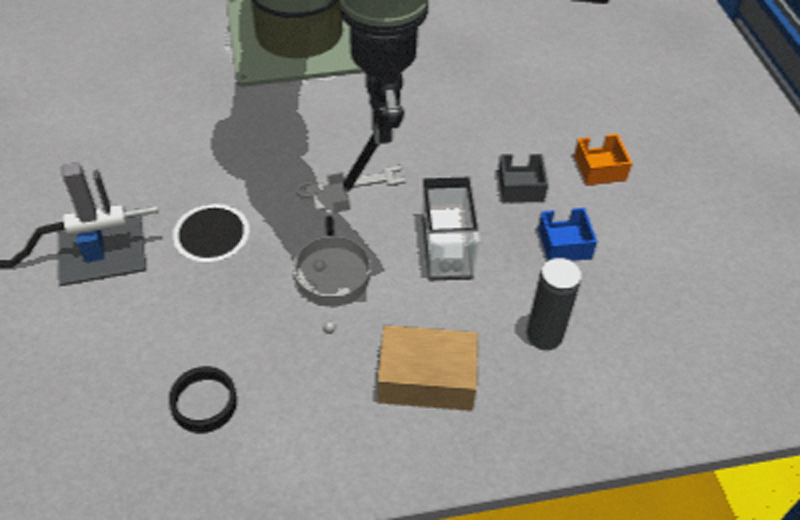

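The dish was knocked by about (-32, +38) mm around the moment of the pour, so one ball missed and lies on the bench. I'll take a closer look with the wrist and top cameras.

Run:
```python
from h import *
P=np.array(arm.read_eef_pos()); arm.move_linear(P+[0,0,.12],.15)
for x in (.70,.67,.64):
    if arm.solve_ik([x,-.04,.36],down(90)) is not None: arm.goto([x,-.04,.36],down(90)); break
print(x); w=snap("wrist","w4"); t=snap("top","t4"); s=snap("scene","s4")
k=w["pixels"][:260,140:500,::-1]
cv2.imwrite("pics/d3.png",cv2.resize(np.ascontiguousarray(k),(800,578),interpolation=cv2.INTER_CUBIC))
```

```text
0.7
```

View pics/d3.png

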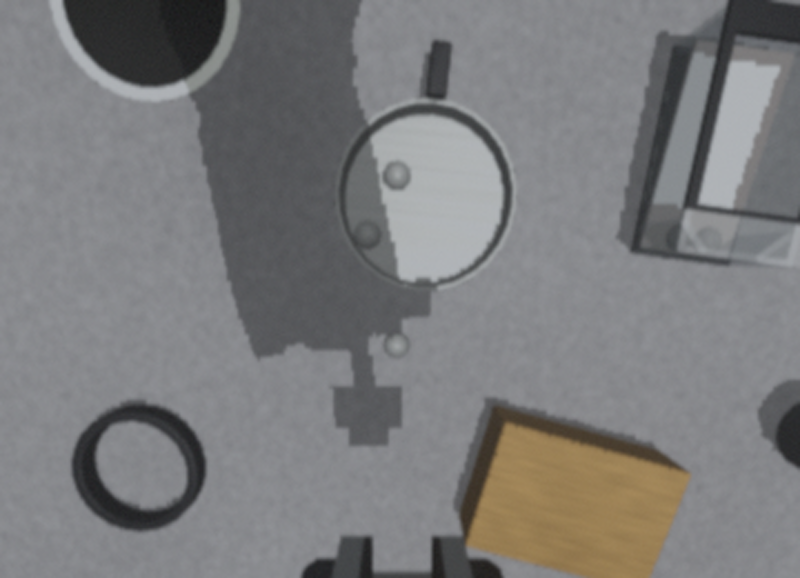

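Dish rim centre (426,193) holds two balls at (397,175) and (368,235). The stray ball is on the bench at (397,345) and the fin is at (438,68).

Run:
```python
from h import *
w=ld("w4"); f=lambda u,v,z: px2w(w,140+u*.45,v*.45,z).round(4)
print("dish",f(426,193,.03),f(338,193,.03),f(514,193,.03)); print("fin",f(440,45,.042),f(437,97,.042)); print("ball",f(397,345,.009)); print("box",f(500,415,.06),f(468,545,.06)); print("tape",f(206,465,.02))
print("ball scene",px2w(ld("sc3"),294.5,253.5,.009), "mark",f(145,-5,0))
```

```text
dish [ 0.5938 -0.0243  0.03  ] [ 0.5938 -0.08    0.03  ] [0.5938 0.0314 0.03  ]
fin [ 0.5131 -0.0173  0.042 ] [ 0.5409 -0.0187  0.042 ]
ball [ 0.6919 -0.043   0.009 ]
box [0.7309 0.0235 0.06  ] [0.8209 0.0052 0.06  ]
tape [ 0.776  -0.1797  0.02  ]
ball scene [ 0.69151591 -0.0426087   0.009     ] mark [ 0.4739 -0.2012  0.    ]
```

Run:
```python
from h import *
B=np.array([.692,-.043,0])
for psi in (90,105,120,135,150,165,180,195,-150,-135,-120,-105,-90):
    r=[]
    for p in (0,5,10,15,20,25):
        a=nosepose(B+Rz(psi)@[-.02,0,.002],psi,p); b=nosepose(B+Rz(psi)@[.04,0,.002],psi,p)
        r.append((p,int(arm.solve_ik(*tool(a,psi,p)) is not None),int(arm.solve_ik(*tool(b,psi,p)) is not None)))
    print(psi,r)
```

```text
90 [(0, 1, 1), (5, 1, 1), (10, 1, 1), (15, 1, 1), (20, 1, 1), (25, 1, 1)]
105 [(0, 1, 1), (5, 1, 1), (10, 1, 1), (15, 1, 1), (20, 1, 1), (25, 1, 1)]
120 [(0, 1, 1), (5, 1, 1), (10, 1, 1), (15, 1, 1), (20, 1, 1), (25, 1, 1)]
135 [(0, 1, 1), (5, 1, 1), (10, 1, 1), (15, 1, 1), (20, 1, 1), (25, 1, 1)]
150 [(0, 1, 1), (5, 1, 1), (10, 1, 1), (15, 1, 1), (20, 1, 1), (25, 1, 1)]
165 [(0, 0, 1), (5, 1, 1), (10, 1, 1), (15, 1, 1), (20, 1, 1), (25, 1, 1)]
180 [(0, 0, 1), (5, 1, 1), (10, 1, 1), (15, 1, 1), (20, 1, 1), (25, 1, 1)]
195 [(0, 0, 1), (5, 1, 1), (10, 1, 1), (15, 1, 1), (20, 1, 1), (25, 1, 1)]
-150 [(0, 1, 1), (5, 1, 1), (10, 1, 1), (15, 1, 1), (20, 1, 1), (25, 1, 1)]
-135 [(0, 1, 1), (5, 1, 1), (10, 1, 1), (15, 1, 1), (20, 1, 1), (25, 1, 1)]
-120 [(0, 1, 1), (5, 1, 1), (10, 1, 1), (15, 1, 1), (20, 1, 1), (25, 1, 1)]
-105 [(0, 1, 1), (5, 1, 1), (10, 1, 1), (15, 1, 1), (20, 1, 1), (25, 1, 1)]
-90 [(0, 1, 1), (5, 1, 1), (10, 1, 1), (15, 1, 1), (20, 1, 1), (25, 1, 1)]
```

```bash
cat >> h.py <<'E'
def seq(D,B):
    """scoop a stray ball B against the dish D and pour it in; list of (origin,psi,pitch,v)"""
    d=(D-B)[:2]; psi=np.degrees(np.arctan2(d[1],d[0])); u=Rz(psi)@[1,0,0]; D=np.array([D[0],D[1],0])
    N=lambda r,z,p,v:(nosepose(D-u*r+[0,0,z],psi,p),psi,p,v)
    dist=np.hypot(*d)
    up=[N(dist+.03,.12,8,.1),N(dist+.03,.02,8,.08),N(dist+.03,.0015,8,.02)]
    push=[N(r,.0015,8,.02) for r in np.r_[np.arange(dist+.012,.072,-.008),np.arange(.070,.0575,-.0025)]]
    # tilt back about the rear edge, clear of the bench
    S=np.sin; tilt=[N(.058+.0005*i,.0025+.0437*S(np.radians(-p)) if p<0 else .0025,p,.02) for i,p in enumerate((5,2,0,-2,-4,-6,-8,-10))]
    lift=[N(.064,.03,-10,.03),N(.064,.075,-10,.06),N(.02,.075,-10,.05)]
    dump=[N(.018,z,p,.025) for p,z in ((-5,.07),(0,.06),(6,.054),(12,.050),(20,.046),(30,.042),(42,.040))]
    return up,push,tilt,lift,dump,[N(.018,.12,20,.08),N(.03,.2,0,.1)]
E
python3 - <<'E'
from h import *
for n,l in zip("up push tilt lift dump end".split(),seq(np.array([.5938,-.0243,0]),np.array([.692,-.043,0]))):
    print(n,[int(arm.solve_ik(*tool(*q[:3])) is not None) for q in l], np.round(l[0][1]))
E
```

```text
up [1, 1, 1] 169.0
push [1, 1, 1, 1, 1, 1, 1, 1, 1, 1, 1] 169.0
tilt [1, 1, 1, 1, 1, 1, 0, 0] 169.0
lift [0, 0, 1] 169.0
dump [1, 1, 1, 1, 1, 1, 1] 169.0
end [1, 1] 169.0
```

```bash
sed -i 's/(5,2,0,-2,-4,-6,-8,-10))/(5,2,0,-2,-4,-6))/; s/N(.064,.03,-10,.03),N(.064,.075,-10,.06),N(.02,.075,-10,.05)/N(.064,.03,-6,.03),N(.064,.075,-6,.05),N(.02,.075,-7,.04)/' h.py
python3 - <<'E'
from h import *
D=np.array([.5938,-.0243,0]);B=np.array([.692,-.043,0])
up,push,tilt,lift,dump,end=seq(D,B)
print([int(arm.solve_ik(*tool(*q[:3])) is not None) for q in lift])
go(*up[0][:3]); 
for q in up[1:]+push: go(*q); print(F(),end=' ')
s=snap("scene","s5"); w=snap("wrist","w5"); print(arm.read_time_s())
u,v=w2px(s,D+[.06,0,0])[0].astype(int); a=s["pixels"][v-40:v+40,u-40:u+40,::-1]
u,v=w2px(w,D+[.05,-.01,0])[0].astype(int); print(u,v); u=np.clip(u,100,540);v=np.clip(v,100,300); b=w["pixels"][v-100:v+100,u-100:u+100,::-1]
cv2.imwrite("pics/d4.png",np.hstack([cv2.resize(np.ascontiguousarray(k),(400,400),interpolation=cv2.INTER_CUBIC) for k in (a,b)]))
E
```

```text
[1, 0, 1]
[-0.5  1.3 -0.4] [ 9.6 -2.  22.8] [12.3 -1.3 23.4] [10.6 -2.9 24.1] [13.5 -3.2 25.8] [11.2 -2.8 23.3] [ 9.1 -2.6 22.8] [11.  -2.3 25.2] [ 8.7 -2.8 23.1] [ 9.  -2.1 23.8] [10.  -2.8 24.1] [ 9.7 -2.6 23.1] [ 9.9 -2.3 23.3] 53.8833
320 327
```

View pics/d4.png

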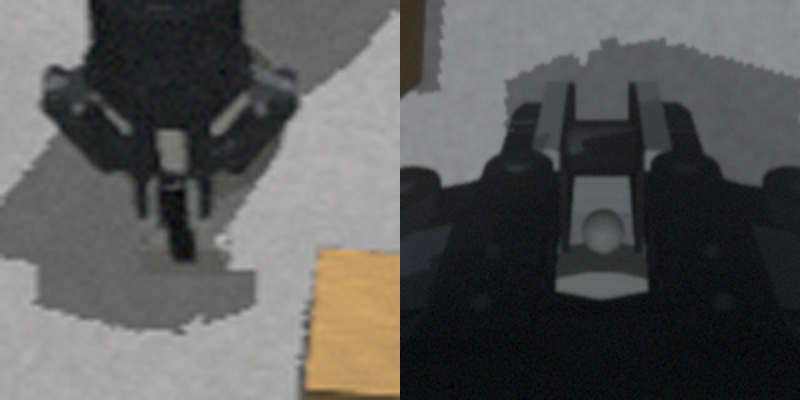

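The ball sits in the bowl against the dish (wrist crop 603,230). Fz was about 23 N because the lip was pressing on the bench. I'll tilt up, lift low and pour.

Run:
```python
from h import *
D=np.array([.5938,-.0243,0]);B=np.array([.692,-.043,0])
up,push,tilt,lift,dump,end=seq(D,B); psi=up[0][1]; u=Rz(psi)@[1,0,0]
N=lambda r,z,p,v:(nosepose(D-u*r+[0,0,z],psi,p),psi,p,v)
lift=[N(.063,.02,-6,.03),N(.063,.05,-6,.03),N(.04,.055,-6,.03),N(.018,.07,-6,.03)]
print([int(arm.solve_ik(*tool(*q[:3])) is not None) for q in lift])
for q in tilt+lift[:2]: go(*q); print(F(),end=' ')
arm.hold(.2); w=snap("wrist","w6"); s=snap("scene","s6")
b=w["pixels"][227-127+100:400,220:420,::-1]
uu,v=w2px(s,D+[.06,0,0.04])[0].astype(int); a=s["pixels"][v-40:v+40,uu-40:uu+40,::-1]
cv2.imwrite("pics/d5.png",np.hstack([cv2.resize(np.ascontiguousarray(k),(400,400),interpolation=cv2.INTER_CUBIC) for k in (a,b)]))
```

```text
[1, 1, 1, 1]
[ 9.6 -2.1 20.6] [11.9 -2.2 24.3] [14.3 -0.8 24.1] [ 7.  -0.2 14.7] [ 2.1  0.8 12.7] [ 2.5  1.2 14.3] [ 0.5  0.9 -1.8] [-0.  0. -1.]
```

View pics/d5.png

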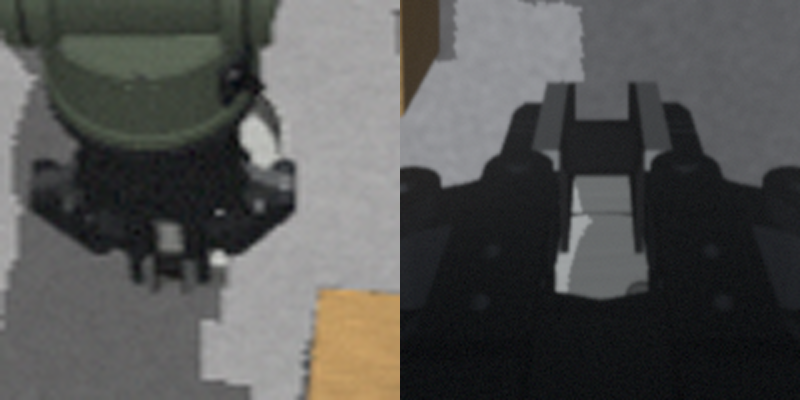

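The ball no longer shows at the front of the bowl, so it has probably rolled to the rear, hidden from this camera. I'll pour, return to the same view as before and compare pictures numerically, since I have only two views left.

Run:
```python
from h import *
D=np.array([.5938,-.0243,0]);B=np.array([.692,-.043,0])
up,push,tilt,lift,dump,end=seq(D,B); psi=up[0][1]; u=Rz(psi)@[1,0,0]
N=lambda r,z,p,v:(nosepose(D-u*r+[0,0,z],psi,p),psi,p,v)
for q in [N(.04,.055,-6,.03),N(.018,.07,-6,.03)]+dump: go(*q); print(F(),end=' ')
arm.hold(.4)
for q in end: go(*q)
arm.goto([.70,-.04,.36],down(90)); arm.hold(.3); w=snap("wrist","w7"); snap("scene","s7"); print(arm.read_time_s())
g=lambda s:cv2.cvtColor(s["pixels"],cv2.COLOR_RGB2GRAY)[:260,140:500]
a,b=g(ld("w4")),g(w)
def balls(im,lab):
    c=cv2.HoughCircles(cv2.resize(im,None,fx=4,fy=4,interpolation=cv2.INTER_CUBIC),cv2.HOUGH_GRADIENT,1,20,param1=80,param2=16,minRadius=20,maxRadius=30)
    for x,y,r in (c[0] if c is not None else []): print(lab,(x/4+140).round(1),(y/4).round(1),r/4,px2w(w,x/4+140,y/4,.01).round(3))
balls(a,"before");balls(b,"after")
d=cv2.absdiff(a,b); n,l,st,ce=cv2.connectedComponentsWithStats((d>25).astype(np.uint8))
for i in range(1,n):
    if st[i,4]>8: print("diff",ce[i]+[140,0],st[i],px2w(w,ce[i][0]+140,ce[i][1],.01).round(3))
```

```text
[ 0.3 -0.6  0. ] [-0.5 -0.9 -0.4] [ 0.1 -0.1 -0.9] [ 0.7 -0.1 -1.4] [ 0.5 -0.4 -0.9] [ 0.4 -0.2 -1.7] [-0.6 -0.8 -1.5] Traceback (most recent call last):
  File "<stdin>", line 5, in <module>
  File "h.py", line 32, in go
    arm.move_linear(P,v,R) if v else arm.goto(P,R)
    ~~~~~~~~~~~~~~~^^^^^^^
workcell.MotionError: the arm cannot follow that straight line within its joint ranges
```

```bash
cat > look.py <<'E'
from h import *
def look(ref,name):
    arm.goto([.70,-.04,.36],down(90)); arm.hold(.3); w=snap("wrist",name); snap("scene",name+"s"); print(arm.read_time_s())
    g=lambda s:cv2.cvtColor(s["pixels"],cv2.COLOR_RGB2GRAY)[:260,140:500]
    a,b=g(ld(ref)),g(w)
    for im,lab in ((a,"before"),(b,"after")):
        c=cv2.HoughCircles(cv2.resize(im,None,fx=4,fy=4,interpolation=cv2.INTER_CUBIC),cv2.HOUGH_GRADIENT,1,20,param1=80,param2=16,minRadius=20,maxRadius=30)
        for x,y,r in (c[0] if c is not None else []): print(lab,(x/4+140).round(1),(y/4).round(1),r/4,px2w(w,x/4+140,y/4,.01).round(3))
    d=cv2.absdiff(a,b); n,l,st,ce=cv2.connectedComponentsWithStats((d>25).astype(np.uint8))
    for i in range(1,n):
        if st[i,4]>8: print("diff",ce[i]+[140,0],st[i],px2w(w,ce[i][0]+140,ce[i][1],.01).round(3))
E
python3 - <<'E'
from look import *
arm.hold(.4)
P=np.array(arm.read_eef_pos()); arm.move_linear(P+[0,0,.12],.12)
look("w4","w7")
E
```

```text
67.3917
before 318.4 79.1 6.35 [ 0.581 -0.043  0.01 ]
after 317.9 78.1 7.35 [ 0.58  -0.044  0.01 ]
diff [300.95454545  12.3030303 ] [158   0   7  28  66] [ 0.495 -0.067  0.01 ]
diff [299.66666667  34.83333333] [159  31   3   8  18] [ 0.523 -0.07   0.01 ]
diff [224.22222222  36.11111111] [83 35  3  4  9] [ 0.525 -0.176  0.01 ]
diff [228.2         46.66666667] [86 43  5 10 15] [ 0.538 -0.172  0.01 ]
diff [323.57142857 144.57142857] [180 143   9   5  21] [ 0.675 -0.036  0.01 ]
diff [320.5 258. ] [167 257  28   3  80] [ 0.865 -0.04   0.01 ]
```

Run:
```python
from h import *
g=lambda n:cv2.cvtColor(ld(n)["pixels"],cv2.COLOR_RGB2GRAY)
for n in ("w4","w7"): print(g(n)[148:163:2,310:330:2])
a=ld("w4")["pixels"][60:180,260:400,::-1];b=ld("w7")["pixels"][60:180,260:400,::-1]
s=ld("w7s"); k=s["pixels"][150:300,220:395,::-1]
f=lambda a:cv2.resize(np.ascontiguousarray(a),(400,300),interpolation=cv2.INTER_CUBIC)
cv2.imwrite("pics/d6.png",np.vstack([np.hstack([f(b),f(k)])]))
```

```text
[[ 91  92  89  89  90 107 140 136 137 138]
 [103 116  92  92 107 107 126 134 138 137]
 [134 130 106 121 138 132 113 128 134 136]
 [139 120 120 142 153 144 126 121 135 139]
 [138 122 119 141 157 147 126 124 137 137]
 [135 129 115 125 134 129 121 132 138 139]
 [132 133 130 120 120 122 130 133 137 137]
 [133 134 136 135 137 139 136 136 137 137]]
[[ 89  91  91  91  90 116 128 127 133 137]
 [ 97  98 102 114 113 133 139 136 137 138]
 [132 136 134 138 134 134 134 136 133 136]
 [139 138 135 136 135 136 135 137 136 138]
 [140 135 135 139 136 136 136 137 137 139]
 [135 133 135 136 133 131 133 133 137 137]
 [132 133 135 135 135 133 134 133 137 138]
 [134 134 136 136 138 138 137 136 138 136]]
```

View pics/d6.png

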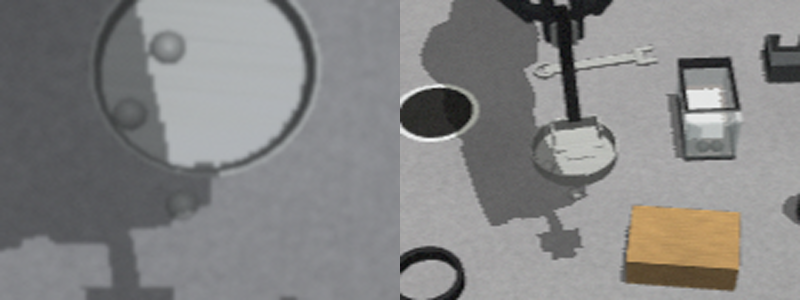

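The stray ball has moved to crop (183,203), close to the dish wall. Two balls are in the dish at (168,47) and (130,113). The scoop has apparently rotated slightly in the grip, so I'll recalibrate it by touching the bench with the lip and then the rear edge.

```bash
cat > cal.py <<'E'
from h import *
def touch(mk,thr=2.0):
    """step down until contact; mk(h)-> (origin,psi,pitch) with nominal lowest edge h above bench. returns h"""
    go(*mk(.03),.08); go(*mk(.012),.05); arm.hold(.2); f0=np.mean([arm.read_contact_force() for _ in range(5)],0)[2]; h=.012
    while h>-.006:
        h-=.0007; go(*mk(h),.02); arm.hold(.05)
        if np.mean([arm.read_contact_force() for _ in range(5)],0)[2]-f0>thr: break
    go(*mk(.03),.08); return h
E
python3 - <<'E'
from cal import *
w=ld("w7"); D=px2w(w,140+426*.45,193*.45,.03); B=px2w(w,324,141.2,.009); print("ball",B,"dish dist",np.hypot(*(B-[.5938,-.0243,.009])[:2]))
arm.set_gripper(0,120); print(arm.read_grip_width())
psi=-90; Q=np.array([.50,.02,0])   # free bench spot, gripper comfortable
Q=np.array([.60,-.15,0])
n=lambda p:(lambda h:(nosepose(Q+[0,0,h],psi,p),psi,p))
r=lambda p:(lambda h:(Q+[0,0,h]+Rz(psi)@Ry(p)@np.array([.022,0,0]),psi,p))
go(nosepose(Q+[0,0,.15],psi,0),psi,0)
print("nose p15",touch(n(15)),"p8",touch(n(8)),"rear p-10",touch(r(-10)),"rear -4",touch(r(-4)))
print(arm.read_time_s())
E
```

```text
ball [ 0.67040746 -0.03490431  0.009     ] dish dist 0.07733792188346796
0.011941853788941598
nose p15 0.0029000000000000033 p8 0.0036000000000000034 rear p-10 0.0043000000000000035 rear -4 0.0036000000000000034
90.875
```

Run:
```python
from h import *
D=np.array([.5938,-.0243,0]); s=ld("s6"); uu,v=w2px(s,D+[.06,0,.04])[0].astype(int)
print("s6 highlight on bench:",px2w(s,uu+4,v+11.4,.009))
w=ld("w5"); u,v=w2px(w,D+[.05,-.01,0])[0].astype(int); v=np.clip(v,100,300)
print("w5 ball px",u-100+203/2,v-100+230/2, px2w(w,u-100+203/2,v-100+230/2,.009),px2w(w,u-100+203/2,v-100+230/2,.013))
for z in (.0,.03): print(px2w(w,u-100+200/2,v-100+245/2,z),px2w(w,u-100+200/2,v-100+298/2,z))
```

```text
s6 highlight on bench: [ 0.67093027 -0.01736004  0.009     ]
w5 ball px 321.5 315.0 [ 0.65904234 -0.03844996  0.009     ] [ 0.66098192 -0.03879848  0.013     ]
[ 0.64806572 -0.03506733  0.        ] [ 0.62349531 -0.03041548  0.        ]
[ 0.66335997 -0.03797495  0.03      ] [ 0.64156658 -0.03384886  0.03      ]
```

```bash
sed -i 's/^L=.115/L=.119/' h.py
python3 - <<'E'
from look import *
D=np.array([.5938,-.0243,0]);B=np.array([.6704,-.0349,0]); d=(D-B)[:2]; psi=np.degrees(np.arctan2(d[1],d[0])); u=Rz(psi)@[1,0,0]
N=lambda r,z,p,v:(nosepose(D-u*r+[0,0,z],psi,p),psi,p,v)
path=[N(.11,.012,4,.12),N(.11,.001,4,.03),N(.09,.001,4,.05),N(.07,.001,4,.03),N(.0575,.001,4,.03),N(.0565,.0015,4,.02)]
R=lambda p:.0015+max(0,.0437*np.sin(np.radians(-p)))
path+=[N(.057,R(0),0,.02),N(.057,R(-3),-3,.02),N(.0575,R(-6),-6,.02)]
go(*N(.11,.10,4,0)[:3])
for q in path: go(*q); print(F(),end=' ')
arm.hold(.4); s=snap("scene","s8"); 
for q in [N(.061,.02,-6,.03),N(.061,.05,-6,.04),N(.04,.055,-6,.05),N(.018,.07,-6,.05)]: go(*q)
w=snap("wrist","w8"); s=snap("scene","s8b")
for p,z in ((0,.06),(10,.054),(20,.048)): go(*N(.018,z,p,.03))
arm.hold(.3); P=np.array(arm.read_eef_pos()); arm.move_linear(P+[0,0,.12],.15)
look("w7","w9")
E
```

```text
[ 0.6 -0.4 -0.9] [-0.3  0.2  3.1] [ 0.7 -0.8  3.3] [ 3.4 -0.4  5.9] [ 2.6 -0.   6.1] [2.5 0.2 4.3] [ 2.7 -0.9  6.9] [-0.1  1.3 -1.3] [ 0.3 -0.3 -1.3] 107.1833
before 317.9 78.1 7.35 [ 0.58  -0.044  0.01 ]
after 318.6 76.6 6.6 [ 0.578 -0.043  0.01 ]
diff [296.87937063  23.51223776] [149   0  17  58 572] [ 0.509 -0.073  0.01 ]
diff [339.10714286  17.17857143] [195  16   9   4  28] [ 0.501 -0.015  0.01 ]
diff [227.36450839  62.85371703] [ 76  35  24  78 417] [ 0.56  -0.174  0.01 ]
diff [341.4009009   52.39189189] [168  41  63  40 222] [ 0.546 -0.011  0.01 ]
diff [325.8277512   67.07894737] [161  49  67  56 418] [ 0.565 -0.033  0.01 ]
diff [318.8         71.26666667] [175  70   9   4  15] [ 0.571 -0.043  0.01 ]
diff [349.92424242 119.00757576] [194 108  31  20 132] [0.638 0.004 0.01 ]
diff [323.13513514 125.18918919] [178 120  12   9  37] [ 0.647 -0.036  0.01 ]
diff [251.09090909 149.65454545] [106 137  11  23  55] [ 0.683 -0.147  0.01 ]
diff [317.54545455 147.12727273] [168 143  21   8  55] [ 0.679 -0.045  0.01 ]
diff [266.82608696 158.86956522] [120 155  14   8  46] [ 0.697 -0.124  0.01 ]
diff [307.54545455 251.        ] [167 242   2  18  33] [ 0.852 -0.062  0.01 ]
diff [333.45454545 250.90909091] [193 242   2  18  33] [ 0.852 -0.018  0.01 ]
```

```bash
cat >> h.py <<'E'
def asc(im,r0,r1,c0,c1,st=2):
    g=cv2.cvtColor(im,cv2.COLOR_RGB2GRAY)[r0:r1,c0:c1]; g=cv2.resize(g,None,fx=1,fy=1/st,interpolation=cv2.INTER_AREA)
    for r in g: print("".join(" .:-=+*#%@"[min(9,max(0,int((v-40)/20)))] for v in r))
E
python3 - <<'E'
from h import *
asc(ld("w9")["pixels"],36,170,280,380)
E
```

```text
:::::::::::::-===+++==============================-:. .......:====+=+=============++================
:::::::::::::-===+++===================+==========-:. .......:=======+============+++===============
:::::::::::::-==++++===========++====+++=+=++=====-:..      .-==++=======+++=====++===========++====
:::::::::::::-====++=========+==+======+++++++++++++==------=++++===============================++++
::::::::::::::--==+++===============+++++++===-------::::--==+++++++++==============================
:::::::::::::::-==++============+++++==-::....................:::-=++++++===========================
::::::::::::::::-=+==========++++==-:.......::::-----::::::........::-=++++++++=====================
::::::::::::::::-=========++++=-:.....:--===+++*********+++===--:......::-+++++=====================
::::::::::::::::::-=====++++=:....::==+*************************+=--:.....:-=++++==+++==============
:::::::::::::::::::-==+++=-:...:-=++********************************+=-:.....:=++++===+======++++===
:::::::::::::::::::-==+=-:...-=+***************************************+=-:....:=+++======
[... 4966 characters left out ...]
-----------:::::::::-==+================================+=====================================
=================-::::::::-============================================================+============
==================-:::::::-============================++++==================================+++++==
==================-::::::::-===========================+==================================+=++++++=+
============++====-::::::::-============+=======+=========================================+=========
==================-::::::::-======++====================================++==========================
===================-:::::::-========================================================================
```

Run:
```python
from h import *
g=cv2.cvtColor(ld("w9")["pixels"],cv2.COLOR_RGB2GRAY).astype(int)
print(g[124:148:2,312:338:2])
w=ld("w9"); print("ball?",px2w(w,325,135,.009))
# dish from rim: left/right outer rim at row ~86 cols; top/bottom
print("dish",px2w(w,(293.5+368)/2,86,.03), "top row",px2w(w,332,44,.03),"bottom",px2w(w,332,126,.03))
for n in ("w8","s8b"):
    s=ld(n); print(n)
w=ld("w8"); asc(w["pixels"],200,330,270,370)
```

```text
[[ 92  99 101  91 102 122 151 154 156 156 155 153 127]
 [ 93  92  96  99 103 115 131 116 106  91  90  90  98]
 [ 91  93  93  92  93 101 133 142 142 109 100 107 122]
 [ 91  94  93  94  90  89  90  92  91  94  94 126 131]
 [ 92  93  92  90  82  93  97  99  93  88  93 129 134]
 [ 94  89  88  88  82  95 102 101  94  87  94 132 135]
 [ 90  90  88  85  79  92  98  97  89  85  95 132 138]
 [ 89  88  90  88  79  82  90  87  82  87  96 132 136]
 [ 88  88  88  92  88  77  75  76  84  91  96 131 135]
 [ 90  89  93  91  92  92 107 110 114 113 117 134 136]
 [ 90  89  91  93 109 111 135 134 135 134 135 137 138]
 [ 96  95 110 116 134 137 137 137 139 138 136 137 138]]
ball? [ 0.66119117 -0.03346075  0.009     ]
dish [ 0.59269716 -0.0259663   0.03      ] top row [ 0.53892941 -0.02475157  0.03      ] bottom [ 0.64730615 -0.02365809  0.03      ]
w8
s8b
+++++++++++++++++++++++++++++++++++++++++=-:::::::::::::::::::::::::::::::::::::::::::::::::::::::::
++++++++++++++++++++++++++++++++=+++++++++--::::::::::::::::::::::::::::::::::::::::::::::::::::::::
++++++++++++++++++++++++++++++++=+++++++++=-::::::::
[... 5758 characters left out ...]
***++=------: @@@@@@@@@@@@@@@@@@@@@@@@@@@@@@@@@
@@@@@@@@@@@@@@@@@@@@@@@@@@@@@@@ @@ -++**+++++++++++++++++++------: @@@  @@@@@@@@@@@@@@@@@@@@@@@@@@@@
@@@@@@@@@@@@@@@@@@@@@@@@@@@@@@  @@ -++*******************++------:. @   @@@@@@@@@@@@@@@@@@@@@@@@@@@@
@@@@@@@@@@@@@@@@@@@@@@@@@@@@@ .  @.-++******************++=------:. @  . @@@@@@@@@@@@@@@@@@@@@@@@@@@
@@@@@@@@@@@@@@@@@@@@@@@@@@@@@ ... .:-==+++++++++++++++++++--::::::.   .. @@@@@@@@@@@@@@@@@@@@@@@@@@@
@@@@@@@@@@@@@@@@@@@@@@@@@@@@@ ........::::---------===----:............ @@@@@@@@@@@@@@@@@@@@@@@@@@@@h.py:78: RuntimeWarning: overflow encountered in scalar subtract
  for r in g: print("".join(" .:-=+*#%@"[min(9,max(0,int((v-40)/20)))] for v in r))
```

Run:
```python
from h import *
np.set_printoptions(linewidth=250)
w=ld("w5"); g=cv2.cvtColor(w["pixels"],cv2.COLOR_RGB2GRAY).astype(int)
print("rows 284..352 step3, cols 296..346 step 2"); 
for r in range(282,354,3): print(r,g[r,296:348:2], "r=%.3f"%np.hypot(*(px2w(w,321,r,.0035)-[.5938,-.0243,0])[:2]))
q=lambda x,y,z,N=None:None
D=np.array([.5938,-.0243,0]);psi=np.degrees(np.arctan2(.0187,-.0982)); 
print("lip nominal px",w2px(w,nosepose(D-Rz(psi)@[.0575,0,0],psi,0)+Rz(psi)@np.array([.022,0,.002])))
v=ld("w8"); print("w8 ball",px2w(v,321,237,.009))
```

```text
rows 284..352 step3, cols 296..346 step 2
282 [ 65 101  47  25  29  32  29  31  31  29  32  30  28  32  28  29  28  30  27  30  28  23  29  77  98  27] r=0.094
285 [40 58 36 30 24 29 27 27 28 27 26 28 29 23 26 26 27 26 29 25 24 25 30 48 54 21] r=0.091
288 [25 25 35 34 26 30 68 72 72 73 71 71 74 70 72 71 72 73 71 49 18 26 30 24 20 23] r=0.088
291 [25 25 32 31 27 42 93 97 96 98 98 96 97 98 98 98 98 97 97 72 19 30 30 21 19 23] r=0.086
294 [26 20 31 35 24 55 96 97 97 97 96 97 96 99 97 98 98 98 97 81 22 31 32 22 19 18] r=0.083
297 [ 23  22  31  35  24  59  99 100 100 100 100 100 100 101 101 101  98 100 100  89  24  26  34  22  17  21] r=0.080
300 [23 24 32 32 27 62 97 98 98 96 96 96 96 96 96 97 97 97 95 88 31 30 30 23 18 18] r=0.078
303 [24 21 30 29 28 77 99 99 99 97 97 95 94 91 95 97 98 97 97 92 36 29 30 21 19 22] r=0.075
306 [23 18 28 29 23 77 93 93 93 83 63 57 56 57 55 59 83 90 91 88 41 26 28 22 20 24] r=0.072
309 [22 24 31 28 25 81 89 87 75 58 66 71 73 73 70 65 60 68 85 86 48 26 30 20 24 18] r=0.070
312 [23 18 26 33 30 79 90 83 64 72 78 81 81 81 81 77 71 64 84 90 55 26 29 21 22 22] r=
[... 696 characters left out ...]
51 57 68 76 82 84 80 80 80 80 78 74 71 63 57 52 49 48 46 21 19] r=0.045
339 [ 16  65  91  98 101 101 102 100 101 101 100 100 102 101 101 101 101 101 101 101  99  98  90  74  33  16] r=0.042
342 [ 20  80 102 103 102 103 101 103 102 102 102 102 102 102 102 102 103 104 101 102 102 102 100  96  41  20] r=0.039
345 [ 19  67  83  89  95 101 103 103 103 104 104 102 102 103 102 101 102 102 102  99  97  89  84  76  35  16] r=0.036
348 [14 19 17 14 20 21 33 45 52 71 83 88 91 88 84 77 59 50 38 29 18 20 16 12 16 20] r=0.033
351 [16 18 17 18 19 17 14 16 13 13 15 11 20 14 16 15 18 16 16 18 18 17 13 20 14 11] r=0.031
lip nominal px [[319.5163301  321.26857092]]
w8 ball [ 0.66036541 -0.03442876  0.009     ]
```

Run:
```python
from h import *
s=ld("w9s"); R=down(90); P=np.array([.70,-.04,.36])
for L_ in (.115,.119):
    import h; h.L=L_; o=P-p_ST()
    print("nominal: rear corners,lip corners,mid sides",w2px(s,[o+[-.022,-.025,0],o+[-.022,.025,0],o+[.022,-.014,0],o+[.022,.014,0],o+[-.022,-.025,.022],o+[-.022,.025,.022],o+[0,-.025,.02],o+[0,.025,.02]]).round(1).tolist())
im=s["pixels"][180:260,270:330]; cv2.imwrite("pics/sc.png",cv2.resize(np.ascontiguousarray(im[:,:,::-1]),(600,800)))
np.set_printoptions(linewidth=250)
g=cv2.cvtColor(s["pixels"],cv2.COLOR_RGB2GRAY)
for r in range(196,252,2): print(r,g[r,276:328:2])
```

```text
nominal: rear corners,lip corners,mid sides [[285.4, 217.1], [306.4, 214.1], [292.8, 231.3], [304.9, 229.5], [284.9, 211.2], [306.3, 208.2], [286.3, 219.1], [307.9, 216.0]]
nominal: rear corners,lip corners,mid sides [[285.6, 218.7], [306.6, 215.7], [293.0, 232.9], [305.1, 231.1], [285.1, 212.8], [306.4, 209.8], [286.4, 220.7], [308.1, 217.6]]
196 [167 169 167 166 164 166 163 166  49  30  34 141 168 169 165 163 163 168 165 166 164 163 161 166 163 164]
198 [166 166 169 165 167 164 165 164  67  30  30 140 166 168 169 168 163 165 167 166 164 163 163 164 167 164]
200 [168 166 167 168 165 166 168 164  87  33  22 135 165 169 172 168 169 167 168 165 162 162 168 167 169 164]
202 [166 172 165 167 168 167 163 168 114  33  30 104 165 167 168 165 165 162 165 162 162 163 168 169 166 162]
204 [161 168 170 166 165 169 166 165 114  28  38  78 170 163 166 170 167 166 165 159 161 162 166 164 163 162]
206 [167 165 166 161 164 166 170 172 119  37  33  82 170 169 167 164 165 166 162 161 161 159 161 163 163 167]
208 [166 165 171 171 166 165 169 168  81  29  32  58 150 141  97 157 170 164 162 166 169 163 1
[... 1625 characters left out ...]
115 171 166 164 165 165 169 165 165 167]
240 [ 98  97 101 100  98  88  84  79  81  82  81  83  80  82  97 152 168 166 170 169 170 170 170 166 161 168]
242 [ 99 101 102 100 101 103  98 102  91  91 109  98  82 164 170 166 168 168 168 169 169 169 165 167 167 169]
244 [102  99 100 101  98 101  98 103 101  97 114 101  91 162 166 164 165 166 165 167 165 164 165 169 168 165]
246 [102  99 101  98 102 100 100 103  99  94  91  87 104 162 164 166 167 163 163 165 162 166 164 162 167 164]
248 [ 96  93  97  99  98 102 104  99  97  99  98 103 104 165 161 166 162 163 166 169 167 164 163 163 162 163]
250 [ 97 103  99  97  97  99 100  98 100 105 150 166 164 165 163 162 167 168 164 161 161 161 164 169 170 162]
```

The scene image suggests the scoop sits about 5 mm further back in the grip than modelled. That means the lip never got fully under the ball. I'll repeat, pushing until the lip meets the dish by force, then tilt.

Run:
```python
from h import *
D=np.array([.593,-.0255,0]);B=np.array([.6608,-.034,0]); d=(D-B)[:2]; psi=np.degrees(np.arctan2(d[1],d[0])); u=Rz(psi)@[1,0,0]
N=lambda r,z,p,v:(nosepose(D-u*r+[0,0,z],psi,p),psi,p,v)
fx=lambda: np.mean([arm.read_contact_force() for _ in range(8)],0)
t0=arm.read_time_s()
go(*N(.095,.06,4,0)[:3]); go(*N(.095,.002,4,.08)); f0=fx(); print(f0.round(1))
go(*N(.070,.002,4,.04)); r=.066
while r>.040:
    go(*N(r,.002,4,.03)); f=fx()-f0; p=-(f@u); print("%.4f %.1f %.1f"%(r,p,f[2]),end="; ")
    if p>2.5: break
    r-=.002
R=lambda p:.002+max(0,.0437*np.sin(np.radians(-p)))
for q in [N(r+.0003,R(0),0,.02),N(r+.0005,R(-3),-3,.02),N(r+.001,R(-6),-6,.02)]:
    go(*q); print(F(),end=" ")
arm.hold(.3); w=snap("wrist","wA1"); snap("scene","sA1"); print(arm.read_time_s()-t0)
np.set_printoptions(linewidth=250); g=cv2.cvtColor(w["pixels"],cv2.COLOR_RGB2GRAY)
for q in range(285,352,4): print(q,g[q,296:348:2])
```

```text
[ 0.1 -0.3 -1. ]
0.0660 -0.2 -0.1; 0.0640 0.3 0.1; 0.0620 -0.7 0.5; 0.0600 -0.1 -0.1; 0.0580 -0.0 -0.3; 0.0560 0.3 0.4; 0.0540 0.3 -0.3; 0.0520 0.1 0.3; 0.0500 -1.5 0.3; 0.0480 -1.0 -0.2; 0.0460 -0.6 -0.1; 0.0440 0.1 0.2; 0.0420 1.1 -0.2; [5.1 0.9 5.3] [ 0.2  0.4 -2.2] [ 0.3  0.3 -0.9] 9.358400000000003
285 [29 67 53 31 28 28 28 29 27 28 28 30 28 28 28 21 27 27 31 25 25 31 36 65 37 21]
289 [ 28  26  30  37  31  25  86 105 107 102  90  75  72  81  93 103 105 105 103  49  24  34  34  23  23  26]
293 [ 31  22  31  33  32  30 100 105  74  65  69  72  71  71  70  65  82 107 108  57  26  34  30  23  20  20]
297 [ 25  22  28  33  33  37 101  77  77  85  87  87  86  84  82  77  71  85 110  69  21  33  30  23  21  27]
301 [ 26  24  29  36  34  50  98  80  86  94 100 103 104 100  96  89  84  84 106  81  27  33  31  21  28  21]
305 [ 21  25  28  34  32  54  98  86  91  98 100 105 108 103  97  93  83  92  97  87  25  34  33  23  27  19]
309 [ 25  24  29  37  35  37  62  62  64  82  96 102 102  99  90  74  63  60  62  54  26  34  29  23  23  18]
313 [26 26 23 35 32 47 62 64 62 62 59 60 60 61 62 6
[... 218 characters left out ...]
44 69 76 80 83 89 94 95 95 92 89 84 84 78 78 71 54 39 57 42 24 25]
329 [ 23  31  97 109 109 106 106 106 106 105 106 106 107 106 105 104 104 106 106 105 105 106 105  59  22  23]
333 [ 21  57 104 105 106 107 104 106 105 105 103 105 105 105 105 105 105 103 105 103 103 106 105  90  24  23]
337 [ 21  58 104 104 104 104 106 104 103 104 104 103 104 104 102 105 104 104 105 103 104 106 103  92  19  23]
341 [ 19  49 101 105 104 106 104 104 107 104 104 104 105 104 105 106 105 106 106 104 105 104 103  80  24  17]
345 [ 22  47  87  92  97 103 102 105 104 105 108 105 105 106 106 106 105 104 102 104 101  93  89  75  23  23]
349 [15 18 24 20 19 19 20 22 27 40 48 62 69 61 54 45 32 25 19 26 22 18 15 18 15 17]
```

Run:
```python
from h import *
D=np.array([.593,-.0255,0]); w=ld("wA1")
print("wall",px2w(w,321,308,.005)-D,"rim far?",px2w(w,321,326,.03)-D,"ball",px2w(w,320,300,.011)-D, arm.read_eef_pos(), "eef z cmd check")
s=ld("sA1"); a=s["pixels"][175:275,235:365,::-1]
b=w["pixels"][200:400,220:420,::-1]
cv2.imwrite("pics/d7.png",np.hstack([cv2.resize(np.ascontiguousarray(a),(520,400),interpolation=cv2.INTER_CUBIC),cv2.resize(np.ascontiguousarray(b),(280,280),interpolation=cv2.INTER_CUBIC)[:,:] if 0 else cv2.resize(np.ascontiguousarray(b),(280,400),interpolation=cv2.INTER_CUBIC)]))
```

```text
wall [ 0.05030646 -0.00690084  0.005     ] rim far? [ 0.05310369 -0.00721937  0.03      ] ball [ 0.0635742  -0.00768757  0.011     ] [ 0.74520804 -0.04442837  0.09550035] eef z cmd check
```

View pics/d7.png

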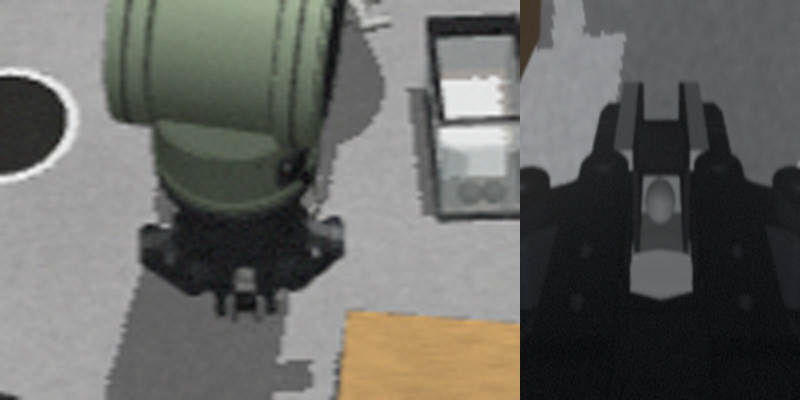

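The wrist view shows the ball still against the dish wall with the lip under it. The scoop's true pitch seems more nose-down than nominal, so it needs more nose-up tilt. I'll query IK for how much is available here.

Run:
```python
from h import *
D=np.array([.593,-.0255,0]); print(arm.read_time_s())
P=np.array(arm.read_eef_pos());R0=np.array(arm.read_eef_rot()); Rs=R0@R_ST.T; o=P-Rs@p_ST(); lip=o+Rs@[.022,0,0]; print("lip nominal",lip,"o",o)
for dpsi in (0,-15,-30,15,30):
    r=[]
    for p in (-8,-10,-12,-15,-18,-22):
        psi=172.9+dpsi; rad=np.radians(-p)
        q=nosepose(np.array([lip[0],lip[1],.004+.044*np.sin(rad)]),psi,p); q2=q+[0,0,.05]
        r.append((p,int(arm.solve_ik(*tool(q,psi,p)) is not None),int(arm.solve_ik(*tool(q2,psi,p)) is not None)))
    print(dpsi,r)
```

```text
116.5417
lip nominal [ 0.63370175 -0.03045848  0.00668116] o [ 0.6554121  -0.03317778  0.00438629]
0 [(-8, 1, 1), (-10, 1, 0), (-12, 0, 0), (-15, 0, 0), (-18, 0, 0), (-22, 0, 0)]
-15 [(-8, 1, 1), (-10, 1, 1), (-12, 0, 0), (-15, 0, 0), (-18, 0, 0), (-22, 0, 0)]
-30 [(-8, 1, 1), (-10, 1, 1), (-12, 1, 1), (-15, 0, 0), (-18, 0, 0), (-22, 0, 0)]
15 [(-8, 1, 1), (-10, 1, 0), (-12, 0, 0), (-15, 0, 0), (-18, 0, 0), (-22, 0, 0)]
30 [(-8, 1, 1), (-10, 1, 1), (-12, 1, 0), (-15, 0, 0), (-18, 0, 0), (-22, 0, 0)]
```

Run:
```python
from h import *
for adv in (.04,.06,.08):
    r=[]
    for p in (-8,-12,-15,-18,-22):
        q=nosepose(np.array([.6337-adv,-.0305+adv*.12,.004+.044*np.sin(np.radians(-p))]),172.9,p)
        r.append((p,int(arm.solve_ik(*tool(q,172.9,p)) is not None),int(arm.solve_ik(*tool(q+[0,0,.06],172.9,p)) is not None)))
    print(adv,r)
```

```text
0.04 [(-8, 1, 1), (-12, 1, 1), (-15, 1, 1), (-18, 0, 0), (-22, 0, 0)]
0.06 [(-8, 1, 1), (-12, 1, 1), (-15, 1, 1), (-18, 1, 1), (-22, 0, 0)]
0.08 [(-8, 1, 1), (-12, 1, 1), (-15, 1, 1), (-18, 1, 1), (-22, 1, 1)]
```

Run:
```python
from h import *
psi=172.9; u=Rz(psi)@[1,0,0]; L0=np.array([.6337,-.0305,0])
N=lambda a,z,p,v:(nosepose(L0+u*a+[0,0,z],psi,p),psi,p,v)
go(*N(0,.004,2,.02)); go(*N(.06,.004,2,.045)); print(F())
Rr=lambda p:.004+.044*np.sin(np.radians(-p))
for p in (-3,-8,-12,-16): go(*N(.0595,Rr(p),p,.03))
arm.hold(.3); w=snap("wrist","wB1"); s=snap("scene","sB1"); print(arm.read_time_s(),F())
np.set_printoptions(linewidth=250); g=cv2.cvtColor(w["pixels"],cv2.COLOR_RGB2GRAY)
for q in range(270,352,3): print(q,g[q,296:348:2],px2w(w,321,q,.005)[0].round(3))
```

```text
[ 2.1 -0.  -0.7]
121.2917 [-0.1 -0.7 -1.3]
270 [72 72 63 33 32 36 36 34 36 32 33 34 31 33 34 34 29 32 30 33 30 28 39 67 68 69] 0.62
273 [72 74 51 33 33 32 31 37 33 33 33 35 29 29 32 32 31 32 31 33 29 27 32 66 70 71] 0.617
276 [123 123  77  32  32  34  31  35  35  34  36  35  34  32  33  34  31  32  30  30  29  29  43 112 119 113] 0.614
279 [ 84 123  79  33  30  35  36  33  34  33  33  31  31  32  30  31  31  32  31  33  29  27  42 115 107  46] 0.61
282 [ 40 117  87  29  33  33  34  33  33  32  29  31  33  29  33  34  30  33  31  32  28  25  47 116  66  25] 0.607
285 [32 69 56 36 29 33 30 31 32 30 28 31 26 27 31 26 27 30 25 28 29 31 42 69 41 24] 0.603
288 [32 31 32 41 33 30 76 94 93 93 84 81 80 79 79 88 92 92 87 39 25 37 36 28 24 27] 0.599
291 [ 28  27  34  40  33  30 104 115 117 116 116 115 115 113 116 115 115 115 113  62  28  37  38  26  26  25] 0.596
294 [ 28  28  33  39  36  34 108 117 116 116 116 117 115 116 115 115 115 115 114  64  30  37  37  28  23  26] 0.592
297 [ 27  29  30  38  35  42 109 117 119 118 117 117 118 118 118 117 118 117 115  76  25  37  35  26  20  27] 0.588
300
[... 1198 characters left out ...]
 107 107 107 107 106 105 105 105 106 107  94  29  27] 0.539
336 [ 23  58 108 108 108 108 107 106 107 108 107 108 107 107 106 107 107 106 106 106 107 106 107  94  25  22] 0.534
339 [ 22  54 106 108 107 107 108 108 107 108 106 108 107 108 108 107 107 106 107 108 108 108 106  89  27  23] 0.53
342 [ 26  52 104 105 106 105 105 106 106 106 104 107 105 105 106 105 106 107 105 106 106 103 104  85  25  21] 0.525
345 [ 27  49  87  92  97 103 106 106 108 107 106 108 107 107 107 106 106 106 105 102  78  57  52  43  24  23] 0.52
348 [24 23 20 21 24 27 37 49 60 77 87 93 98 92 88 82 64 51 41 31 19 21 20 19 20 23] 0.515
351 [20 21 21 22 20 16 20 23 17 23 21 22 24 23 21 17 20 21 22 23 20 23 20 19 25 17] 0.51
```

The ball has rolled back into the bowl: only its edge shows at row 288, and the nose is clear. I'll lift and pour into the dish.

Run:
```python
from h import *
psi=172.9; u=Rz(psi)@[1,0,0]; L0=np.array([.6337,-.0305,0])
N=lambda a,z,p,v:(nosepose(L0+u*a+[0,0,z],psi,p),psi,p,v)
go(*N(.055,.03,-16,.05)); go(*N(.055,.08,-16,.08)); go(*N(.104,.085,-15,.08))
for p,z in ((-4,.07),(4,.062),(12,.055),(20,.05),(28,.046)):
    try: go(*N(.104,z,p,.04))
    except arm.MotionError: print("stop",p); break
arm.hold(.3); P=np.array(arm.read_eef_pos()); arm.move_linear(P+[0,0,.12],.2)
arm.goto([.62,.10,.36],down(90)); w=snap("wrist","wC1"); s=snap("scene","sC1"); print(arm.read_time_s())
c=w2px(w,[[.524,-.018,.03],[.66,-.034,.01],[.625,.155,.02]]); print(c.round())
s2=w["pixels"]; u0,v0=c[0].astype(int); asc(s2.astype(np.int16).astype(np.uint8),max(v0-60,0),v0+75,max(u0-65,0),u0+65)
```

```text
stop 28
128.75
[[237.  95.]
 [236. 186.]
 [357. 165.]]
+++++++++++==-:::::::::::::::::::::::::::::::::::::::::::::::. @@    @  .::::::::::::::::::::::::::-==++++++++++++++++++++++++++++
+++++++++++++=-::::::::::::::::::::::::::::::::::::::::::::::. @@@   @@@  .:::::::::::::::::::::::::--==++++++++++++++++++++++++++
++++++++++++++=---:::::::::::::::::::::::::::::::::::::::::::.   @   @@@@@  .::::::::::::::::::::::::::-====++++++++++++++++++++++
++++++++++++++++=-:::::::::::::::::::::::::::::::::::::::::::.       @@@@@@@ :::::::::::::::::::::::::::-==++=++++++=+++++++++++++
+++++++++++++++++=-::::::::::::::::::::::::::::::::::::::::::.  @ @ @@@@@@@@ ::::::::::::::::::::::::::::-==++=+++++++++++++++++++
+++++++++++++++++===--:::::::::::::::::::::::::::::::::::::::. @ @  @@@@@@@@ :::::::::::::::::::::::::::::-=+++++++++++++++==+++++
+++++++++++++++++++++=-::::::::::::::::::::::::::::::::::::::. @     @@@@@@@ ::::::::::::::::::::::::::::::-=+++++++++++++===+++++
++++++++++++++++++++++==--:::::::::::::::::::::::::::::::::::. @  @@ @@@@@@@ ::::::::::::::::::::::::::::::--==+++++++++++===+++
[... 7310 characters left out ...]
:::::-=+++++++++++++++=-::::
+++++++++++++++++++++++++++++++++++++++++++++++++++++++++++++++++++++++++++++++++++++++++++++=--:::::::::---=++++++++++++++++=-:::
++++++++++++++++++++++++++++++==++++++++++++++++++++++++++++++++++++++++++++++++++++++++++++++==-:::-----==+++++++++++++++++++=-::
+++++++++==+++++++++++++++++++++++++++++++++++++++++++++++++++++++++++++++++++++++++++++++++++++=---===+++++++++++++++++++++++=-::
+++++++++=++++++++++++++++++++++++++++++++++++++++==++++++++++++++++++++++++++++++++++++++++++++====++++++++++++++++++++++++++=-::h.py:78: RuntimeWarning: overflow encountered in scalar subtract
  for r in g: print("".join(" .:-=+*#%@"[min(9,max(0,int((v-40)/20)))] for v in r))
```

Three balls are now in the dish and none is left on the bench. Next are the last two in the jar, with the lip offset (-7 mm) corrected.

Run:
```python
import h; from h import *
w=ld("wC1"); print("dish",px2w(w,239,100,.03),px2w(w,172+28,102,.03),px2w(w,172+106,102,.03),"fin",px2w(w,172+69,46,.042),"mid",px2w(w,239,139,.03),px2w(w,239,61,.03))
h.DX=.007; h.DZ=.0
j((-.004,.16,12),.25); j((-.004,.08,12),.2); j(nose(.018,.003,12),.12); f0=F(); print(f0)
for xn in list(np.arange(.026,.046,.006))+list(np.arange(.047,.063,.0025)):
    j(nose(xn,.0015,12),.06); f=F()-f0; print(round(xn,4),f[[0,2]],end="; ")
    if -f[0]>8: break
xn=min(xn,.0595)-.0005
for k in liftout(xn): j(k,.07)
arm.hold(.2); snap("wrist","wE1"); s=snap("scene","sE1"); print(arm.read_time_s())
c=w2px(s,injar(.045,0,.02))[0].astype(int); c2=w2px(s,injar(.006,0,.165))[0].astype(int); print(c,c2)
asc(s["pixels"].clip(42,255),c[1]-18,c[1]+16,c[0]-25,c[0]+25,1); print(); asc(s["pixels"].clip(42,255),c2[1]-16,c2[1]+14,c2[0]-20,c2[0]+20,1)
```

```text
dish [ 0.53077449 -0.01597354  0.03      ] [ 0.53348521 -0.07160865  0.03      ] [0.53347418 0.03929923 0.03      ] fin [ 0.46322837 -0.00578217  0.042     ] mid [ 0.5851168  -0.01964401  0.03      ] [ 0.47968011 -0.01252245  0.03      ]
[ 0.4 -0.2 -1.2]
0.026 [0.2 0.6]; 0.032 [-0.5  0. ]; 0.038 [-1.1  0.2]; 0.044 [-1.8 -0.4]; 0.047 [-2.4 -1. ]; 0.0495 [-0.4 -0.7]; 0.052 [-0.7 -0.7]; 0.0545 [0.4 0.2]; 0.057 [-0.9  0.1]; 0.0595 [ 0.  -0.4]; 0.062 [-1.  -0.4]; 138.2333
[354 220] [356 178]
******+*=:::. . .=+++++++++%@@@#++===: :+**+******
********=-:-.    =+++++++++%@@@#++===: :+*****+**+
********=---. .. -==-::-::-:::::.      .=********+
********=-::: ::......::::::-----------=+*+++++*+*
*********=::: ::--======++++*****++++*##*++++++***
***+*****=:::.:=############%@@%#**+**##*+++*+++*+
*********=:-:.:=############%@@@%#*+**#%#*******++
***++****=:-:..=#%##########%@@%##++**#%#******+++
*********=-::..-*#%#########%@@@%#++***#*******+**
*********=-::..-+**##*******#%%%*++++=++++++***+++
++++++++*=:::. -=+++*****#######**+=====++*+++++++
+**+*+***=---. --=====++*#######*==---==++++++*
[... 1656 characters left out ...]
***
:::-::::-:::==-+***=:-+*#+=-:+*+********
::::::::::::---+*##+-=+##*=-::+*+*******
:::::::::-:::--=***+--+**+=-::=++*******
:::::::::::::::-=++=-:=====-::+*+++*****
:::::.      .-::-----::--:+*=:+*********
:::::.      .=-::::+=-:::-+*+-+******++*
:::::.      .=**=-+*********=-+**++***++
:::::.      .+*******************++****+
:::::.      .+**************++****+*****
::::::  ....:====*********+-.:=+********
::::::  :--------+*********- :=++*++****
::::::  :---===++==+++++===-..=+++++*+**
::::::  :--=++++++===+++===:. =+++++++**
=-:-::  :---=++++++=+++++==:  =++***+++*
===:::. .-=++++++++++++++==-. -+++***++*
***=-:. .=+++++++++++++++===: :=++++*+*+
++**+=. .=+++++++++++++++===: :=++++*+++
```

The jar is empty and both balls are in the bowl (scene text view). I'll pour, then stand the scoop back in its cup.

Run:
```python
from h import *
D=np.array([.532,-.0165,0])
pts=pourpath(D+[0,-.007,0]); pts=[p for p in pts if p[2] not in (6,18)]
print([int(arm.solve_ik(*tool(*q[:3])) is not None) for q in pts])
for q in pts: go(q[0],q[1],q[2],.12 if q[2]==-20 else .045)
arm.hold(.2); q=pts[-1]; go(q[0]+[0,.03,.12],-90,20,.2); snap("scene","sF1"); print(arm.read_time_s())
c=CUP[0]+[0,0,.004]
go(c+[.007*np.cos(np.radians(7.6)),-.007*np.sin(np.radians(7.6)),.16],CUP[1],0)
w=snap("wrist","wF1"); s=snap("scene","sF2"); print(arm.read_time_s())
k=w2px(s,D+[0,0,.01])[0].astype(int); asc(s["pixels"].clip(42,255),k[1]-28,k[1]+40,k[0]-40,k[0]+40,1)
```

```text
[1, 1, 1, 1, 1, 1, 1, 1, 1, 1, 1]
146.35
147.5583
+**++****************+++++******++*++**##***#*##########**+=-::::--+=+*+=--::-++
**************+*+***+*+****=:-+**##***+=*########***+=-:::::-+*+****=:::::=+++*+
****************+++++++**=::+**#**##+:  :+##**+=-::::-=+****+*+++***+++*++++**++
*********++*********++*+==+=+##**###*-  .--:::::-+*+++******++++*+******+++++++*
*****************++++***++++*#*#***+-.   .:=*+++****++**+*+++*****+**+++++*+*+*+
*******+********+******=+***=+**-::--:   =+********+*****+*****++*+*++++++++++*+
*******************+**+=:=**##*--+**+-  .=+*********++***++*****+++++*+*++*+++++
***+********************=::::::-+****-  .=+++***********+*+***+**+++++++++++++++
***+*******+***+****+****+=-:=+*+++*+-   =**********++++******+*+++++++*++++++++
*************++****+********+*+++++++-   =**********++++****++++++***+++++++++++
**+****++*******++++******+++**+**++=.   =*+**++**+*+++++***++++*+++*++*++++++++
********+**********+*******++*****+*++=++++******++++*****+++++*+*+++++++***++++
*******+**********++**************=-::::::::::-+***++*+*****+**++****+++++++*+
[... 3757 characters left out ...]
++*+*+++++******+***+********************++*****++**
++**+++*+++++*++++*++++*++++++***++++++**+*************+***++******+******++++**
++++++**++++++++++*+++++*++++*****+++++*+++****+****+**+**+****************++++*
++++++++++++*+++**++++++**++++++++***++*+++***++++*+************+******+******+*
+++*+*+++++++***++++**++++++++++++++****+*****++++*+*+********++*************+++
+++++***+++++***++++++**+++++**+***************+**+*++++++++++++++++**+******+*+
++********+*+++++++++**++++*++++*+**++*****+********+*+++++*++++++*++*+*+++++**+
+++++*++++***++*+++*+++++++++*+*+*+++++*++++****+++*+**+*+**+++++****++*+++****+
+++++++++++**++++++++++++++++++++**++++*++++*+++++****+++*****++++++++++**++*+**
```

Run:
```python
from h import *
s=ld("sF2"); c=CUP[0]+[0,0,.17]; k=w2px(s,c)[0].astype(int); print(k)
asc(s["pixels"].clip(42,255),k[1]-14,k[1]+18,k[0]-20,k[0]+20,1)
s=ld("sF2"); D=np.array([.532,-.0165,0]); k=w2px(s,D+[0,0,.01])[0].astype(int)
np.set_printoptions(linewidth=250); g=cv2.cvtColor(s["pixels"],cv2.COLOR_RGB2GRAY)
print(g[k[1]-12:k[1]+14,k[0]-18:k[0]+10])
```

```text
[395 144]
+*+++++++++++++++*-    -+*++++++++++**++
++++++++++*++++**+-    =+*+++**+++++**++
+++++++++++++++***-    =+++++**+++*+*+++
++++++++*+++++++++-    =++++**+++**+++*+
++++++++++++++++++-    =+++++++*+**+*+++
+++++*++++*+++++++:    =******+*+++*++++
+++++++++++++====-.    :-::::+++++++++++
++++++++++++=-::::.    .:.::-++*+++++*++
++++++++++++=-:::...:::::::.-+**+++++++*
++++*+++++++---:::...:..:::.:+*+++++++++
+*++*+++++*=:--::::::::::::. +*+++++++++
+++**+*++++=:-+*#+*#+*#####+.-++++++++++
+++**+*++++=::+############=.-+*+***++**
++++**+*++++::+*####*######*--++++***+*+
+++++++++*++-=*##*##**####*+:=++++++++++
++++++++++++==*##**##*######*+****++++++
++++++++*+++**#####*#########**++*++++++
**+*+*++**+++***##*#######*+=+*++++++++*
++++++*****++=--=*#######***+++++++++***
-:::-=+++++++++++*#######**++++++*++++++
::::::::=+**+++++***#****++++++*++*+++++
::::::::=+++**+++=-=====++++++++++++**++
::::::::=+++++**+*++****++**++++++****++
:-::::::++++*++*++******++++++++++++++++
::::::-+**+++++**+++****++***+++++++++++
-:::::=***++*+******+++++*+*++++++++*++*
::-::::=+***+++++****+++
[... 2512 characters left out ...]
 181 180]
 [160 128  83  67  72  71 128 150 141 117 155 146 157 180 180 183 178 180 179 182 180 178 179 177 179 179 179 178]
 [162 129  89  74  72  73  73  88 133 165 175 176 178 179 180 178 180 179 181 180 183 179 183 182 177 172 170 153]
 [160 160 127  88  75  73  75  72  76  74 103 146 172 176 175 176 176 177 175 179 176 173 174 169 160 115  81  79]
 [157 159 160 129  85  78  74  77  71  77  74  77  81  78 103 111 117 140 154 155 136  96  78  84  84  80  80  82]
 [158 160 165 163 128  94  85  76  80  73  76  76  80  77  81  81  82  82  80  81  82  79  85  85  80  80  78  80]
 [163 161 159 158 157 126  95  81  76  78  77  79  81  78  74  78  76  79  81  78  78  77  80  81  80  83  79  81]]
```

All five balls are in the dish (highlights at grid 6,6 / 5,17 / 11,17 / 16,12 / 18,7) and the scoop is empty. I'll return the scoop to its cup, then grip the fin and slide the dish.

Run:
```python
from h import *
c=CUP[0]+Rz(CUP[1])@[.003,0,.004]; f0=F()
go(c+[0,0,.07],CUP[1],0,.2); go(c+[0,0,.012],CUP[1],0,.12); print(F()-f0)
for z in (.008,.005,.003,.0015):
    go(c+[0,0,z],CUP[1],0,.05); f=F()-f0; print(z,f)
    if f[2]>4: break
arm.set_gripper(.06,40)
P=np.array(arm.read_eef_pos()); arm.move_linear(P+[0,0,.10],.2); s=snap("scene","sG"); print(arm.read_time_s())
k=w2px(s,CUP[0]+[-.02,0,.05])[0].astype(int); asc(s["pixels"].clip(42,255),k[1]-30,k[1]+22,k[0]-25,k[0]+25,1)
print(w2px(s,[CUP[0]+Rz(CUP[1])@[-.091,0,.141],CUP[0]+[0,0,.01]])-k+[25,30])
```

```text
[ 0.  -1.   0.1]
0.008 [ 1.7  0.  -2. ]
0.005 [ 2.7  0.1 -0.4]
0.003 [ 3.1  0.7 -1.3]
0.0015 [ 0.1 -1.   4.1]
151.0083
*+*+**+++*+++++++++++++++-    =*+++++++++*++*+++*+
++*****++++++++++++++++++-    =+++*+*+++***+++++++
+++****++++*++++*++++++++-    =++++**+**++++*+++++
++****+++++*+*++++++++***-    =*+***++++++++++*+++
++******++++++*****+++**+-   .=++**++++++*++**+*++
+*******++**++++****++++=:   .=*++*++++++***++**++
*+*********++++*++**++++=:   .=+++*+++++*++***+*+*
*****+++*+++*+++*++*+++++:   .=+*++++++++++**+++**
++****+++**++++*++++**++=:   -++++++**++*****+++++
++++***+++*+++++++++*+++=:   -++++++++*+**++*+++++
::::--:::===++++++****++=:   -++++++*+*++*+++**+++
-:::::::::---:::::=+++**=.   -++++**+***+++++++++*
-:::::-::::::::::::::+++=.   :++++****++++++*+++++
:::::::::::::::::::::+*+=.   -++*+*+**+*+++***++++
:-:::::::::::::::-:::=++=.   =+++**++++**++++**+**
:::::::::::::::::-:::+++=.   =*******+***+++++***+
::-:::::::-:::::::--+***-    =*******+*++++++++*++
:::::::::::::--:::::++++-    =*+*****++**+++++++++
:::::::-:::::::::-::++**-    =***+++++***++***+**+
:::::-::-:::
[... 1025 characters left out ...]
 .-+++++=+#####=.:.   :=******++*
++**+++*******=:   :+###########+:.    .=*********
:-++*+++***+++=:   :+######*####=:.    .=+********
 .=+*++*****++=:.  .+****#**##**+::.   .-+********
  =+**++++++*+*=.  .+***#********+-.    -+********
  =***++++++***=.  :=++++++++++++=-:....:+********
  =**+++++*****=.  .::...................=*******+
  -+*++++***+**=.                       .=++*++***
: :=++++*****++=:                       .=********
: :=++++++**++*=:                       -+***+++**
: .=+++++++++***=.                      -+****+***
:  =++++++*****=-.                     .=*********
:  =++*+++++++++=.                     .=++**+****
[[27.01061566 -5.23294836]
 [26.14229162 43.53110603]]
```

The scoop stands bowl down in the cup with its handle out through the slot. Next I'll move the dish.

Run:
```python
from h import *
D=np.array([.532,-.0165,0]); print(dishmove(ld("sF2"),ld("sG"),D))
yaw=-8.7; ux=Rz(yaw)@[1,0,0]; G=D-ux*.0735; R=down(90+yaw)
arm.set_gripper(.05)
P=np.array(arm.read_eef_pos()); arm.move_linear(P+[0,0,.06],.25)
arm.goto(G+[0,0,.10],R); arm.move_linear(G+[0,0,.014],.12); print(F())
arm.set_gripper(0,50); print(arm.read_grip_width(),F())
T=MARK-D; arm.move_linear(G+T+[0,0,.0145],.09); print(F())
arm.set_gripper(.05); arm.move_linear(G+T+[0,0,.11],.2)
arm.hold(.1); s=snap("scene","sH"); w=snap("wrist","wH"); print(arm.read_time_s())
k=w2px(s,MARK+[0,0,.01])[0].astype(int); asc(s["pixels"].clip(42,255),k[1]-30,k[1]+28,k[0]-38,k[0]+38,1)
th=np.linspace(0,6.28,9)[:-1]; print((w2px(s,MARK+np.c_[.058*np.cos(th),.058*np.sin(th),0*th+.03])-k+[38,30]).round(1).tolist())
```

```text
(0.9984908699989319, array([0., 0.]))
[-0.7  0.2 -0.1]
0.011275915329288668 [-1.6 -1.4  9.4]
[ 0.7 -0.5 -2. ]
157.9417
::-:--:::::::::::-::-:-:::::-:::::::::::::=*+*************+*****************
::--:-::-:---::::::-:---::-:::::::::::-::::=*++************+*************+**
-:-:-:::-:--:::-::--:::-::::::::::::::::::::+*******************************
=---::::::-::::-:-::::::::::-::::-:::::::::::+******************************
*=--:::::::-:::::::::-:-:::::::::::-:::   ::::+*************************+***
**=:--:---:-:-::::::-:::::::::::::--:-.   :::-:+***************+********++**
***=--::--::--::-::::::::--:--::::-:::    ::::::+***************************
++***=-::::-::::--::::---::::--:-:::::    .:::::-+**************************
******=--::::::-::::::--:-:----:::::-:     :---:--+*************************
*******=::::---:-::::::::::--:::::::-.     :---:-:+**=+*********************
******+*=::-:--:--::::::::::::::::-:-.     :::::--:::--+********************
********=--:::::::-:-:::::::::--::-::.     :--:::::----+********************
**********=-::-::::::--::::::-:::::::.     .:--:::::---+*
[... 2897 characters left out ...]
****++********++++++++++++++*++++**++++++++++***
:::::..=+**+*************+******+***+*****+*+++*++++*+++**+++++++*++++++**+*
.    .:+*+*************************++++*+********++*+++**++++++++++**+++**+*
.:-+*****************+**********++++++****++**++++++++++++++++++++++++++**+*
********************+++*+*+*****++++++***++***++++++++++++++++++*+++++++*+++
****************+***+++***+************++++****++++++++++++++++++*++++++++++
*********++***++***++++***+*****+*******+*+*+**+++++++++***+++++++*++++**+**
********+++***************++****+*****+****++***++++*++++*+++++++***++******
[[38.4, 41.1], [51.4, 35.0], [55.8, 24.4], [49.3, 15.5], [36.1, 13.3], [23.4, 18.9], [18.4, 29.4], [24.5, 38.7]]
```

The dish is on the mark (rim matches the prediction within about 1-2 px) and all five balls are inside. Now the trigger.

Run:
```python
from h import *
yaw=92.5; d=Rz(yaw)@[1,0,0]; G=np.array([.4815,-.3705,0]); C=G+d*.0025
R=down(yaw) 
q1,q2=arm.solve_ik(C+[0,0,.30],R),arm.solve_ik(C+[0,0,.30],down(yaw-180)); print(np.round(q1) if q1 is not None else None,np.round(q2) if q2 is not None else None)
if q1 is None: R=down(yaw-180)
arm.set_gripper(.085)
P=np.array(arm.read_eef_pos()); arm.move_linear([P[0],P[1],.30],.25)
arm.goto(C+[0,0,.30],R); arm.move_linear(C+[0,0,.131],.12); print("F",F(),arm.read_time_s())
arm.set_gripper(.03,30); print("w",arm.read_grip_width(),F()); arm.hold(1.1); print("w",arm.read_grip_width(),F())
arm.set_gripper(.085); arm.hold(.3); print(F()); arm.move_linear(C+[0,0,.30],.2)
s=snap("scene","sI"); w=snap("wrist","wI"); print(arm.read_time_s(),dishmove(ld("sH"),s,MARK))
```

```text
[ 56.  46. -51.  70.  35.  79. 100.] [ 31.  40.   8.  71.  -5.  69. -49.]
F [ 0.1 -0.6  1.1] 161.65
w 0.03681161289755747 [-3.7 12.5 16. ]
w 0.03671904388643096 [-4.1 12.4 15.6]
[ 0.4 -0.4  0.1]
165.175 (0.8269679546356201, array([0., 0.]))
```

The trigger reaction was 12.5 N, above the 10 N for fully in, held 1.1 s, and it has been released. One last numeric check, then I hand in.

Run:
```python
from h import *
arm.hold(.5); s=snap("scene","sJ"); g=lambda s:cv2.cvtColor(s["pixels"],cv2.COLOR_RGB2GRAY).astype(int)
a,b,c=g(ld("sG")),g(s),g(ld("scene0"))
k=w2px(s,CUP[0]+[-.02,0,.05])[0].astype(int); print("cup diff",np.abs(a-b)[k[1]-20:k[1]+22,k[0]-12:k[0]+16].max())
for n,p in dict(can=[.772,.269,.07],box=[.78,.08,.03],tape=[.776,-.21,.01],wrench=[.406,.034,0]).items():
    u,v=w2px(s,p)[0].astype(int); print(n,np.median(np.abs(b-c)[v-15:v+15,u-20:u+20]),(np.abs(b-c)[v-15:v+15,u-20:u+20]>40).mean())
k=w2px(s,MARK+[0,0,.01])[0].astype(int); asc(s["pixels"].clip(42,255),k[1]-14,k[1]+16,k[0]-25,k[0]+25,1); print(F(),arm.read_time_s())
arm.close_job()
```

```text
cup diff 72
can 3.0 0.0
box 4.0 0.0
tape 4.0 0.0
wrench 4.0 0.0
*+******+*++****+=:::::::::::::::::::+************
+**********++*+-:::::::::-::-:::::::::=***********
****++*******=::::::-::::-::--:::::::::-+*********
***+****+**+-:::::::::-::==+====-::::::.-+********
******+++*+-:::::::-:=+*#######***+-::::.=********
++**+++++*=:::::::=**####***#######*+-:::-+*******
+*****++*+::::-:=+*########**#########+::.+*******
+*******+-::-*#*+*#####**#%*+*#########*-.:=******
++******=.::+*%#+*#####++**+=*##########+--+******
++******=:::=***==*####+====:+###########+-+******
+******=::::-===-+######=::::+###########*-=******
++*****=:::==::::+#####*+-:-*#############**#*****
+******+::-+*+:-*#####*##*+*###############+*#****
*****+*+:.+*#########***##+*##############*=%%****
****++*+-:+*#####*###+++*+==*#############=:%#****
****+++=--*#######***+-===-+#############*-.##****
***++**#==*#####***#**=::::*#############+:.#%*+**
**+**+*+++*####***##*+=---+#############+:.:%#****
**+****=++***#*+++**+=*################+-..=##****
::=****+-+#**##+==++=-+###############+-...*##****
-:++***+=-+**##+-:--::+##############+:...-#%*****
*******++=:+*++=+=-:-*############**=.....*#**++**
*********=:.-++-+###############**=.:::..=%%**+*++
********%*:...=+**###########*#*-:::....=%%****+++
****+***##=:....:=*######***+-::::.::::-%%*+***++*
******++*##=:..::::.:::::::::::::::..:=%%*****++**
*********+%#=::.:.:::::::::::::::::::=%#++***+++++
****+******%#*=:..::.:::.::::::::::+*%%#*****+++++
********++++#%#=::.:.::::::::::::=%@%++***+**++++*
********+++***%@#=--::::::::::+*%@%#*+++++++**+++*
[ 0.5 -1.2  0.4] 165.725
the job is handed in; nothing more can be done
```

The job is handed in at about 166 s on the robot's clock. By my camera checks everything is where it should be, but the system gave no verdict.

- **Balls:** all five are in the dish. Three came out in the first scoop, but about the time of that pour the dish was knocked aside by about (-32, +38) mm, and one ball landed on the bench. I scooped that one up against the dish wall; it took three tries and pushed the dish about 65 mm. The last two came out of the jar in one more scoop.
- **Scoop:** it stands bowl down in the dark cup with its handle through the slot.
- **Dish:** I slid it by the fin onto the mark. The rim matches the predicted position to about 1–3 pixels, roughly 5 mm or less against the 25 mm allowed.
- **Trigger:** I held it for about 1.1 s, then let go. The reaction was about 12.5 N, above the 10 N for fully in, at 36.8 mm jaw width. I could not read the joint angle itself.

**Last checks:**
- The can, box, tape and wrench show no change from the start picture.
- The tool force is about zero.
- The cup area differed from the earlier picture by up to 72 grey levels at one or more pixels. I took that to be the arm's shadow moving and did not look further. My estimate of the scoop's x position in the cup carries about 5–7 mm of uncertainty.

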